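Stack chip-carrier frames on a base with a sprung retaining arm

ROBOT

A 7-joint arm with a two-finger parallel gripper is mounted at the origin on the work surface. World frame = base frame: x ahead of the robot, y to its left, z up, the work surface at z = 0. Lengths are in m, angles in rad, forces in N, time in s.
With the tool pointing down it reaches from about 0.425 to 0.925 m from the base axis. Payload 6.8 kg.
Tool frame: the origin (TCP) lies at the very end of the fingers, on their centre line; the grasp point (between the pads) lies 19 mm behind it (bot.grip_depth is the distance from the TCP to the grasp point, in m); z points along the fingers, y is the direction in which the jaws open and shut (so a half turn about z gives the same grasp; the last joint's range is limited). The gripper opens to 85 mm and grips with 20 to 120 N. Pads are 22 mm wide; open, the fingers measure 114 mm over their backs; the gripper's body (76 mm by 85 mm) begins 54 mm behind the grasp point. The pads swing forward as they close: fully open they stand 13 mm farther back than shut.
Start: joints at [1.237, 0.477, 0.022, 1.555, -0.011, 1.109, -0.083], TCP at [0.151, -0.658, 0.231] pointing down, gripper open.
Joint ranges: [-2.96, 2.96], [-0.34, 2.1], [-1.41, 1.46], [0.24, 2.44], [-1.37, 4.51], [0.17, 1.92], [-2.96, 2.96]. Speed limits (rad/s): [2.39, 2.39, 3.14, 3.14, 3.14, 3.14, 3.14].

INTERFACE

Orientations are given as a unit quaternion [w, x, y, z].
In Python, from station import bot gives the robot as it stands.
- The arm moves only by the tool step_arm, never from a script. Its argument "increments" is a list of rows, each a list of 7 numbers: the shift along the world's x, y, z in m, then the turn, a rotation vector about the world's x, y, z in degrees, then the gripper command: -1 is fully open, 1 is shut, values between are in proportion. In form: [[dx, dy, dz, rx, ry, rz, fingers], ...]. A call has 1 to 10 rows; each row is the pose to reach, as a shift and turn from the pose commanded when the call began; what a row does not reach only later rows make up. A row lasts 1/12 s, in which the tool goes at most 41.7 mm and 7.16 degrees, less where a joint would pass 70% of its speed; a pose out of reach is approached as far as the arm can. A call with a gripper value outside its range is refused whole. The fingers move at their own pace and stop on an object; "force" is the grip in N (left out, the last holds). Time passes only in rows, so rows that repeat a pose let the fingers close. It gives the time, the measured TCP pose, the force and the opening at its end, in the units of the state.
- bot.get_obs(): the state, without advancing time (a new reading comes with each control period).
- bot.read_camera(name): name is "scene" or "top" or "wrist"; returns a dict with "color" (480x640x3 uint8, red, green, blue), "intrinsics" (3x3 intrinsics, pixels), "extrinsics" (4x4, takes a point from camera to world coordinates). Camera axes: x right, y up, looking along -z (the intrinsics and any distortion apply to the point x, -y, -z); pixel columns grow to the right and rows downward; lengths in m; the calibration is good to about 2 mm. A picture is of the moment at which its call begins. There is no depth.
- bot.hand_in(): hands the job in, once; it reports no verdict.
Trained networks look in the newest picture that a camera, given by its name, has taken for a name from the list of things; names that differ only in an ending like _2 or _b are one class to them, and where a whole thing is asked for, a point or a joint stands for the part that bears it (a point fixed in the world has none). Each returns a list of dicts, best first, with "conf" (0 to 1); they miss things now and then, are a little off and sometimes report something else, mostly with a low value. They report only what shows in the picture. A call takes as long as a camera call.
- bot.recognise(thing, camera): "location" ([column, row] as shares, 0 to 1, of the picture: columns of its width, rows of its height, amid what is visible of it).
- bot.place_of(thing, camera): "location" ([column, row] as shares, 0 to 1, of the picture: columns of its width, rows of its height: a listed point, or the origin of a listed thing).
The state is a dict: "t": time; "q": joint angles; "joint_vel": joint speeds; "joint_torque": joint torques, N m; "eef_pos": TCP position; "tool_rot": TCP orientation; "contact_force": force on the tool from outside, world axes, zero at the start; "torque": the same for the moment, N m; "gripper_width": opening from 0.0 (shut) to 1.0 (fully open).
Only numpy, scipy, OpenCV 4.12 (cv2) and the standard library are available. Lean on these libraries where they do the work, as an engineer would, in place of code of your own. Each camera call takes 0.05 s, during which the arm holds its last target.

TASK

Swing the orange sprung arm of the stacking base outward, clear of the base, and hold it there by standing the red-headed pin from the grey stand in the steel block beside the base. With the arm pinned back, stack all the black frames on the base, in any order, corner posts fully home in the sockets below and squarely lined up with the base. Then pull the pin so that the arm springs back against the stack, return the pin upright to its stand, and leave the other things on the bench where they are.

Things in the scene. Friction and masses are not known exactly. Their poses are not given: they have to be found in the camera images.
- seat (a point): Stacking base: fixed aluminium plate 130 (x) x 160 (y) mm with four sockets (20 mm square inside, walls 4 mm thick, 14 mm high) centred 42 mm in x and 57 mm in y from the middle. This point: middle of the plate's top, 12 mm above the bench, axes along its sides, z up. Arm and pin block are on its +y side. A frame fully home has its point 81 mm above this one; each further frame 61 mm more.
- pivot (a point): Vertical pivot axis of the orange arm, fixed to the base at (+100, +95) mm in its x, y; point 42 mm above the bench, axes as the base's. The arm is a straight bar 16 mm wide, 29 to 56 mm above the bench, reaching 195 mm from the pivot. Its spring resists with 0.13 N m at 0 and 0.4 N m at 1.2 rad, with some damping.
- retainer (a joint): Arm angle, 0 to 1.45 rad. At 0 (sprung rest) it points across the base, blocking sockets, at 210 degrees from the base's +x (counter-clockwise from above); growing values swing it clockwise, outward to the base's +y: direction = 210 degrees minus the angle. Pinned back it stands at about 1.2; against the stack's posts it stops at about 0.37.
- pin_hole (a point): Square hole, 18 mm wide, down to the bench, in the steel block (50 x 50 x 27 mm high) beside the base. The pin standing in it is on the arm's inner side (facing the base); the sprung arm then leans on its shank 165 mm from the pivot. This point: centre of the hole's mouth, 27 mm above the bench; axes as the base's.
- pin_grip (a point): Loose steel pin, 102 mm long, 0.09 kg: round shank 14 mm thick and 62 mm long with a tapered tip, below a red square head 24 x 24 x 40 mm high. This point: centre of the head, 82 mm above the tip; z from tip to head, x and y square to the head's faces. Starts standing in its stand. Fully down in the block or the stand, its tip is on the bench.
- stand_hole (a point): Grey pin stand: fixed block 60 x 60 x 35 mm high with a square hole 18 mm wide through to the bench. This point: centre of the hole's mouth, 35 mm above the bench; x and y along its sides.
- frame1_handle (a point): Black stacking frame 100 (x) x 130 (y) mm, 0.35 kg: 6 mm deck, top 61 mm above the feet, on four round posts 16 mm thick (tapered feet, 55 mm clear under the deck, centres 42 mm in x, 57 mm in y from the middle), a socket like the base's over each. This point: centre of its green handle rib, 14 (x) x 60 (y) mm, rising 40 mm from the deck; 81 mm above the feet. z up. None if absent.
- frame2_handle (a point): Stacking frame exactly like frame1 (half a turn makes no difference); this point is the centre of its green handle rib. None if absent.
- frame3_handle (a point): Stacking frame exactly like frame1 (half a turn makes no difference); this point is the centre of its green handle rib. None if absent.
- tape_mid (a point): Blue roll of tape, 90 mm across, 22 mm high, lying flat; its centre. A bystander.
- cleaner_mid (a point): White bottle with blue cap, 56 mm across, 130 mm high; its centre. A bystander.
- jar_mid (a point): Amber jar, 60 mm across, 60 mm high; its centre. A bystander.
- swab_box_mid (a point): Cardboard box 70 x 110 x 25 mm; its centre. A bystander.

How it is judged:
By the outcome, as a careful person would: the job done as asked, in the order asked, and still so for the second after the job is handed in, with the robot touching nothing.
Of frame1, frame2, frame3 only 2 to 3 are there at a start; the rules pass over those that are not, and their reading is None.
At some moment in a run one of frame1, frame2, frame3 may be knocked a few centimetres aside while the robot is not near it.
It also fails if it takes over 210 s, if anything falls off the work surface, if the arm or the gripper's body presses on something with over 40 N, if the wrist force passes 120 N, or if a joint passes its speed limit or range.

## Working session

There is one attempt and no reset: what is moved stays moved. The work goes in short steps, Python scripts to look and compute and a tool call to move; the robot and the scene stay as the last step left them, time stands still between calls to the robot, and variables do not carry over. Pictures are saved under pics/ and viewed, and the job is handed in when it is done.

Besides the shell and the picture viewer there is one more tool, called after ">>>" by a JSON object that holds its "fn" and its "kwargs". step_arm: Moves the arm, as the interface text tells. Its arguments: {"type":"object","properties":{"increments":{"type":"array","items":{"type":"array","items":{"type":"number"}}},"force":{"type":"number"}},"required":["increments"]}

```bash
ls; mkdir -p pics; python3 - <<'E'
from station import bot
import cv2
print(bot.get_obs())
for n in ["scene","top","wrist"]:
    r=bot.read_camera(n); cv2.imwrite(f"pics/a_{n}.png",r["color"][:,:,::-1]); print(n,r["intrinsics"],r["extrinsics"],[k for k in r])
E
```

```text
pics
{'t': 0.0, 'q': array([ 1.23692377,  0.47781084,  0.02233795,  1.55648669, -0.01153232,
        1.10929135, -0.0830704 ]), 'joint_vel': array([ 0.0002106 , -0.0009115 , -0.00067182, -0.0014489 ,  0.00018625,
       -0.00121435,  0.00048583]), 'joint_torque': array([-1.63935107e-03, -5.96456265e+01,  1.60741836e+00, -2.81199056e+01,
        1.24703109e-02,  9.26051434e-03,  1.25069900e-05]), 'eef_pos': array([ 0.15096245, -0.6572759 ,  0.23030359]), 'tool_rot': array([-9.20504330e-04,  9.93632533e-01,  1.12665507e-01, -1.59769154e-04]), 'contact_force': array([0.01455176, 0.43273605, 0.20995697]), 'torque': array([0.04892442, 0.0045705 , 0.0047952 ]), 'gripper_width': 0.995352308314917}
scene [[474.97313406   0.         317.50599833]
 [  0.         474.97313406 236.43663816]
 [  0.           0.           1.        ]] [[-0.86941722 -0.3434473   0.35518677  0.89714624]
 [ 0.4939448  -0.62092278  0.60866529  0.59901028]
 [ 0.01149911  0.70462674  0.70948497  0.75959307]
 [ 0.          0.          0.          1.        ]] ['color', 'intrinsics', 'extrinsics']
top [[455.1068691    0.         320.33495922]
 [  0.         455.1068691  251.0512306 ]
 [  0.           0.           1.        ]] [[ 0.00138344  0.99678602 -0.08009812  0.48497734]
 [-0.99991169  0.00243758  0.01306442  0.03603521]
 [ 0.01321768  0.08007297  0.99670137  1.19923168]
 [ 0.          0.          0.          1.        ]] ['color', 'intrinsics', 'extrinsics']
wrist [[419.54054571   0.         320.45629696]
 [  0.         419.54054571 242.02168087]
 [  0.           0.           1.        ]] [[ 0.22358729  0.93529229  0.27429374  0.21898595]
 [-0.97468256  0.21501919  0.06132418 -0.64107996]
 [-0.00162239 -0.28106063  0.95968864  0.37264084]
 [ 0.          0.          0.          1.        ]] ['color', 'intrinsics', 'extrinsics']
```

View pics/a_top.png

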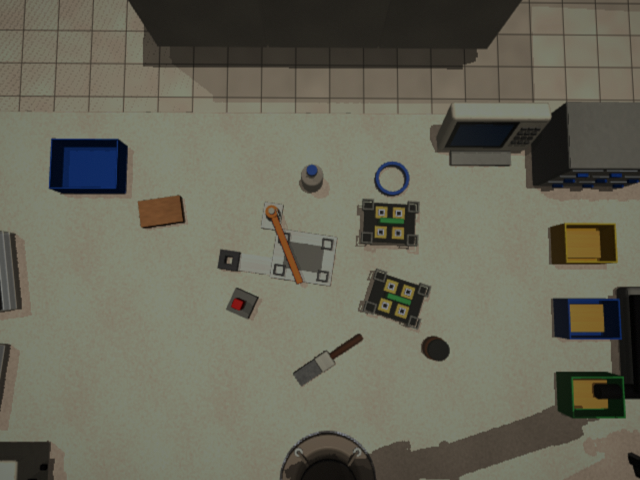

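View pics/a_scene.png

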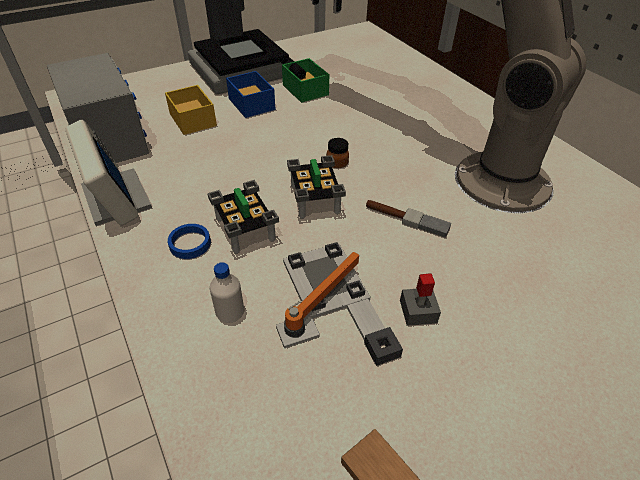

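```bash
cat > h.py <<'E'
import numpy as np, cv2
from station import bot
from scipy.spatial.transform import Rotation as R
Z=dict(seat=.012,pivot=.042,pin_hole=.027,pin_grip=.082,stand_hole=.035,frame1_handle=.081,frame2_handle=.081,frame3_handle=.081,tape_mid=.011,cleaner_mid=.065,jar_mid=.03,swab_box_mid=.0125)
def ray(cam,u,v):
    K,E=cam["intrinsics"],cam["extrinsics"]
    d=np.array([(u-K[0,2])/K[0,0],-(v-K[1,2])/K[1,1],-1.])
    return E[:3,3],E[:3,:3]@d
def atz(cam,u,v,z):
    o,d=ray(cam,u,v); return o+d*(z-o[2])/d[2]
def proj(cam,P):
    K,E=cam["intrinsics"],cam["extrinsics"]
    p=E[:3,:3].T@(np.asarray(P,float)-E[:3,3])
    return np.array([K[0,2]+K[0,0]*p[0]/-p[2],K[1,2]-K[1,1]*p[1]/-p[2]])
E
python3 - <<'E'
from h import *
for c in ["top","scene"]:
    cam=bot.read_camera(c)
    for n in Z:
        for d in bot.place_of(n,c)[:3]:
            u,v=d["location"][0]*640,d["location"][1]*480
            print(c,n,round(d["conf"],2),round(u),round(v),atz(cam,u,v,Z[n]).round(3))
print(bot.get_obs()["t"])
E
```

```text
top seat 0.83 305 254 [0.572 0.062 0.012]
top pivot 0.94 271 214 [0.673 0.148 0.042]
top pin_hole 0.56 227 259 [0.558 0.26  0.027]
top pin_grip 0.5 240 304 [0.445 0.218 0.082]
top stand_hole 0.64 240 304 [0.443 0.225 0.035]
top frame1_handle 0.67 398 302 [ 0.45  -0.169  0.081]
top frame1_handle 0.22 440 345 [ 0.346 -0.269  0.081]
top frame2_handle 0.58 390 223 [ 0.645 -0.151  0.081]
top tape_mid 0.61 389 179 [ 0.773 -0.161  0.011]
top cleaner_mid 0.59 312 174 [0.773 0.043 0.065]
top jar_mid 0.9 439 348 [ 0.332 -0.282  0.03 ]
top jar_mid 0.69 398 300 [ 0.454 -0.178  0.03 ]
top jar_mid 0.23 391 220 [ 0.661 -0.163  0.03 ]
top swab_box_mid 0.77 158 210 [0.686 0.446 0.012]
scene seat 0.88 325 273 [0.563 0.057 0.012]
scene pivot 0.65 294 317 [0.677 0.142 0.042]
scene pin_hole 0.9 384 340 [0.555 0.255 0.027]
scene pin_grip 0.76 428 285 [0.442 0.224 0.082]
scene stand_hole 0.71 420 299 [0.446 0.217 0.035]
scene frame1_handle 0.59 315 174 [ 0.462 -0.162  0.081]
scene frame2_handle 0.8 243 205 [ 0.65  -0.144  0.081]
scene tape_mid 0.58 188 238 [ 0.774 -0.177  0.011]
scene cleaner_mid 0.7 228 288 [0.761 0.039 0.065]
scene jar_mid 0.74 334 149 [ 0.333 -0.289  0.03 ]
scene swab_box_mid 0.78 381 473 [0.685 0.435 0.012]
1.45
```

The top and scene views show the base (~305,258 top), the orange arm at rest, the pin in its stand (240,303), and two frames (390,222 and 398,300). There is also an unlisted brush (330,360), which I'll leave alone. Next I'll move the wrist camera over the base.

>>> {"fn": "step_arm", "kwargs": {"increments": [[0.27, 0.32, 0.12, 0, 0, 0, -1], [0.27, 0.32, 0.12, 0, 0, 0, -1], [0.27, 0.32, 0.12, 0, 0, 0, -1], [0.27, 0.32, 0.12, 0, 0, 0, -1], [0.27, 0.32, 0.12, 0, 0, 0, -1], [0.27, 0.32, 0.12, 0, 0, 0, -1], [0.27, 0.32, 0.12, 0, 0, 0, -1], [0.27, 0.32, 0.12, 0, 0, 0, -1], [0.27, 0.32, 0.12, 0, 0, 0, -1], [0.27, 0.32, 0.12, 0, 0, 0, -1]]}}

```text
t: 2.28
eef_pos: [0.4103, -0.3501, 0.347]
tool_rot: [0.0, 0.994, 0.113, 0.0]
contact_force: [1.2, -0.3, 0.2]
gripper_width: 0.999
```

>>> {"fn": "step_arm", "kwargs": {"increments": [[0.03, 0.4, 0.05, 0, 0, -13, -1], [0.03, 0.4, 0.05, 0, 0, -13, -1], [0.03, 0.4, 0.05, 0, 0, -13, -1], [0.03, 0.4, 0.05, 0, 0, -13, -1], [0.03, 0.4, 0.05, 0, 0, -13, -1], [0.03, 0.4, 0.05, 0, 0, -13, -1], [0.03, 0.4, 0.05, 0, 0, -13, -1], [0.03, 0.4, 0.05, 0, 0, -13, -1], [0.03, 0.4, 0.05, 0, 0, -13, -1], [0.03, 0.4, 0.05, 0, 0, -13, -1]]}}

```text
t: 3.12
eef_pos: [0.439, 0.0521, 0.3971]
tool_rot: [-0.0, 1.0, 0.001, 0.001]
contact_force: [0.4, -0.1, -0.2]
gripper_width: 1.001
```

```bash
python3 - <<'E'
from h import *
s=bot.get_obs(); print(s["t"],s["eef_pos"],s["tool_rot"])
r=bot.read_camera("wrist"); cv2.imwrite("pics/b_w.png",r["color"][:,:,::-1])
r=bot.read_camera("top"); cv2.imwrite("pics/b_t.png",cv2.resize(r["color"][160:400,180:480,::-1],None,fx=2.5,fy=2.5,interpolation=2))
E
```

```text
3.1167 [0.4390246  0.05209969 0.39708062] [-2.00963812e-04  9.99999189e-01  9.13148797e-04  8.64174277e-04]
```

View pics/b_w.png

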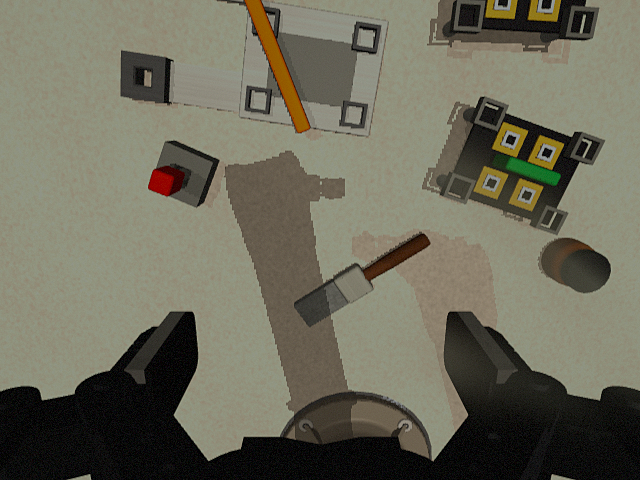

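View pics/b_t.png

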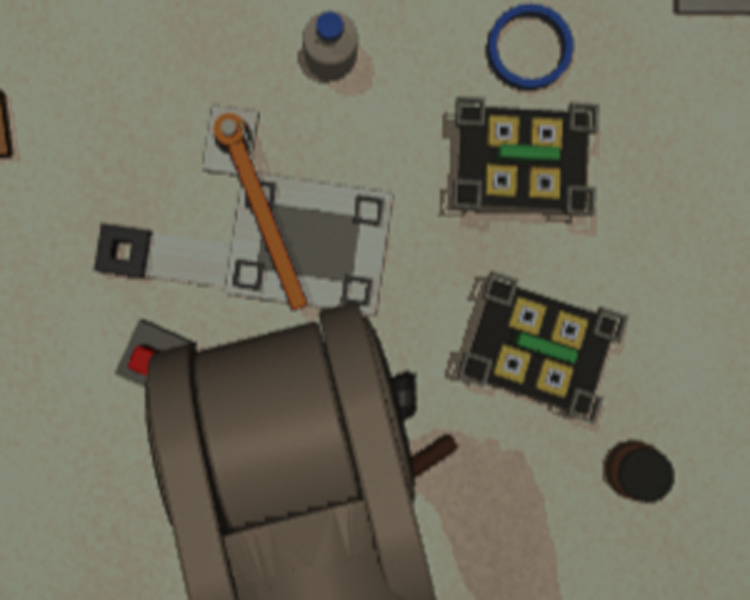

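The wrist view shows the pin stand at (185,175), the pin block at (145,77), base sockets from (257,100) to (366,37), and a frame at (525,165). I'll move a bit further forward so the whole base is in view.

>>> {"fn": "step_arm", "kwargs": {"increments": [[0.08, 0.07, 0.0, 0, 0, 0, -1], [0.08, 0.07, 0.0, 0, 0, 0, -1], [0.08, 0.07, 0.0, 0, 0, 0, -1], [0.08, 0.07, 0.0, 0, 0, 0, -1], [0.08, 0.07, 0.0, 0, 0, 0, -1]]}}

```text
t: 3.63
eef_pos: [0.5198, 0.1184, 0.3953]
tool_rot: [-0.0, 1.0, -0.0, -0.001]
contact_force: [-0.1, -0.5, -0.1]
gripper_width: 1.0
```

```bash
python3 - <<'E'
from h import *
import pickle
s=bot.get_obs(); print(s["t"],s["eef_pos"],s["joint_vel"].round(3).max())
r=bot.read_camera("wrist"); pickle.dump(r,open("c_w.pkl","wb")); cv2.imwrite("pics/c_w.png",r["color"][:,:,::-1])
for n in ["seat","pivot","pin_hole","pin_grip","stand_hole","frame1_handle","frame2_handle"]:
    for d in bot.place_of(n,"wrist")[:2]:
        u,v=d["location"][0]*640,d["location"][1]*480
        print(n,round(d["conf"],2),round(u),round(v),atz(r,u,v,Z[n]).round(4))
E
```

```text
3.6333 [0.51976608 0.11835423 0.39533554] 0.03
seat 0.6 366 140 [0.5641 0.0635 0.012 ]
pivot 0.74 297 36 [0.6753 0.1441 0.042 ]
pin_hole 0.76 207 146 [0.5588 0.2542 0.027 ]
pin_grip 0.54 589 57 [ 0.6489 -0.1497  0.082 ]
stand_hole 0.89 240 238 [0.4474 0.2195 0.035 ]
frame1_handle 0.55 575 238 [ 0.4603 -0.1694  0.081 ]
```

View pics/c_w.png

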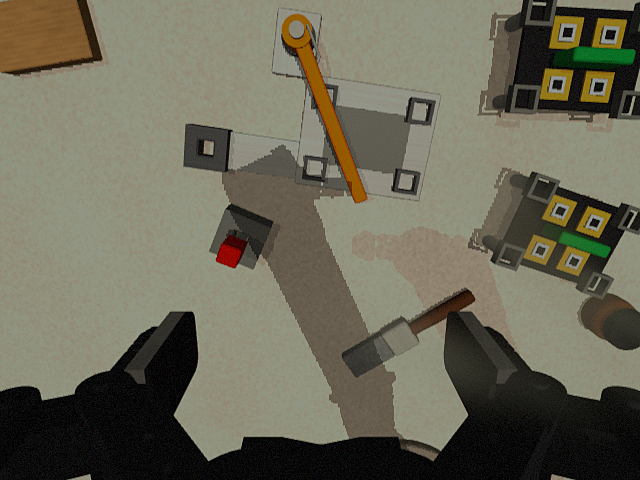

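```bash
python3 - <<'E'
import cv2
a=cv2.imread("pics/c_w.png")
cv2.imwrite("pics/c1.png",cv2.resize(a[0:210,260:460],None,fx=2.85,fy=2.85,interpolation=cv2.INTER_CUBIC))
cv2.imwrite("pics/c2.png",cv2.resize(a[110:280,170:290],None,fx=3.5,fy=3.5,interpolation=cv2.INTER_CUBIC))
E
```

```text
(no output)
```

View pics/c1.png

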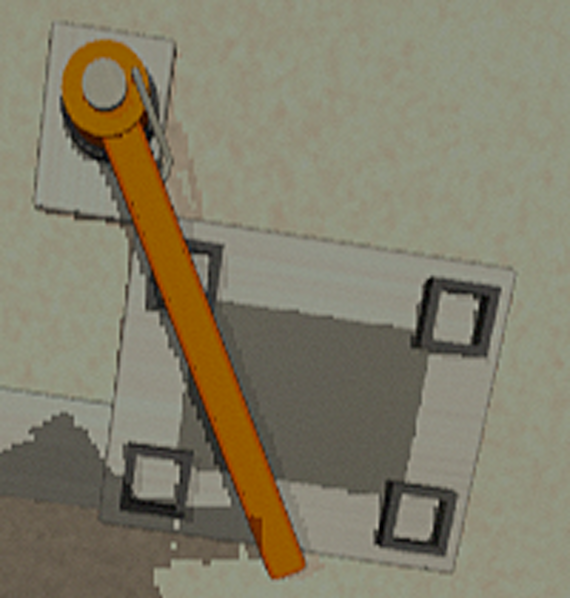

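View pics/c2.png

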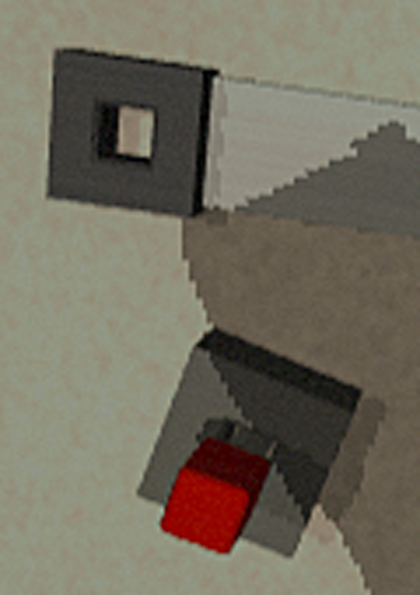

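```bash
cat > fit.py <<'E'
from h import *
import pickle
from scipy.optimize import least_squares
def fit(cam,local,px,z,x0):
    local=np.array(local,float); px=np.array(px,float); z=np.broadcast_to(z,len(local))
    def P(p,l,zz):
        c,s=np.cos(p[2]),np.sin(p[2]); return [p[0]+c*l[0]-s*l[1],p[1]+s*l[0]+c*l[1],zz]
    f=lambda p: np.concatenate([proj(cam,P(p,l,zz))-q for l,q,zz in zip(local,px,z)])
    r=least_squares(f,x0,x_scale=[.01,.01,.05]); return r.x,r.fun.reshape(-1,2)
E
python3 - <<'E'
from fit import *
cam=pickle.load(open("c_w.pkl","rb"))
def show(n,r): print(n,r[0][:2].round(4),np.degrees(r[0][2]).round(2),"res",r[1].round(1).tolist())
s=np.array([260,0])
# image up=+x, left=+y
loc=[(.065,-.08),(-.065,-.08),(.065,.08),(-.065,.08),(.056,-.071),(.028,-.071),(-.028,-.071),(-.056,-.071),(-.028,.043),(-.056,.043)]
px=s+np.array([(513,270),(452,572),(133,218),(102,523),(499,287),(487,357),(456,489),(444,557),(191,453),(184,518)])/2.85
r=fit(cam,loc,px,[.012]*4+[.026]*6,[.56,.06,-.1]); show("base",r)
b=r[0]
def at(x,y): c,q=np.cos(b[2]),np.sin(b[2]); return b[0]+c*x-q*y,b[1]+q*x+c*y
print("pivot",at(.1,.095), "px check", (proj(cam,[*at(.1,.095),.056])-s)*2.85)
s=np.array([170,110])
sq=lambda h:[(h,h),(h,-h),(-h,-h),(-h,h)]
show("block",fit(cam,sq(.025),s+np.array([(55,50),(209,72),(193,214),(48,198)])/3.5,.027,[.56,.25,-.1]))
show("stand",fit(cam,sq(.03),s+np.array([(197,350),(357,409),(294,557),(138,493)])/3.5,.035,[.445,.22,-.3]))
show("pin",fit(cam,sq(.012),s+np.array([(183,478),(250,490),(228,553),(162,532)])/3.5,.102,[.445,.22,-.3]))
E
```

```text
base [0.564  0.0642] -7.69 res [[1.1, -1.0], [0.6, 0.5], [0.1, -2.1], [-1.9, 1.0], [0.0, -0.6], [-0.8, -0.2], [0.6, 1.0], [0.2, -0.2], [0.4, 0.9], [-0.3, 1.2]]
pivot (np.float64(0.6758366524942369), np.float64(0.14499408272479197)) px check [100.88843997  92.38264573]
block [0.5556 0.255 ] -8.17 res [[0.4, -0.5], [-0.9, -0.5], [0.3, 1.2], [0.3, -0.1]]
stand [0.4449 0.2187] -23.59 res [[-0.3, -1.5], [-0.3, 0.7], [0.3, 0.3], [0.3, 0.6]]
pin [0.4447 0.2192] -18.87 res [[-1.3, -3.2], [0.9, 0.2], [1.3, 1.9], [-0.9, 1.2]]
```

>>> {"fn": "step_arm", "kwargs": {"increments": [[-0.075, 0.1, -0.24, 0, 0, -21, -1], [-0.075, 0.1, -0.24, 0, 0, -21, -1], [-0.075, 0.1, -0.24, 0, 0, -21, -1], [-0.075, 0.1, -0.24, 0, 0, -21, -1], [-0.075, 0.1, -0.24, 0, 0, -21, -1], [-0.075, 0.1, -0.24, 0, 0, -21, -1], [-0.075, 0.1, -0.24, 0, 0, -21, -1], [-0.075, 0.1, -0.24, 0, 0, -21, -1], [-0.075, 0.1, -0.24, 0, 0, -21, -1]]}}

```text
t: 4.78
eef_pos: [0.4442, 0.2181, 0.1561]
tool_rot: [0.0, 0.983, -0.182, -0.0]
contact_force: [0.6, 0.3, 0.2]
gripper_width: 1.003
```

```bash
python3 - <<'E'
from h import *
s=bot.get_obs(); print(s["t"],s["eef_pos"],s["tool_rot"])
r=bot.read_camera("wrist"); cv2.imwrite("pics/d_w.png",r["color"][:,:,::-1])
print(proj(r,[.4447,.219,.102]),proj(r,[.4447,.219,.062]))
r=bot.read_camera("scene"); cv2.imwrite("pics/d_s.png",cv2.resize(r["color"][200:400,280:520,::-1],None,fx=3,fy=3))
E
```

```text
4.7833 [0.44417035 0.21812743 0.15608164] [ 4.11782519e-04  9.83263210e-01 -1.82189589e-01 -4.94929541e-04]
[318.19218838 265.17371985] [318.41411088 242.38145035]
```

View pics/d_w.png

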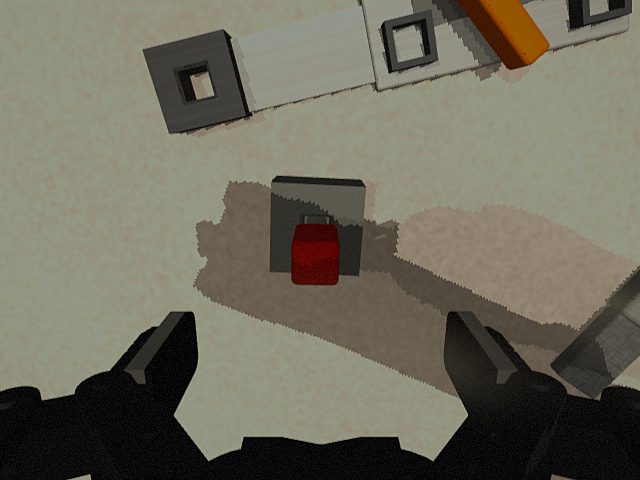

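View pics/d_s.png

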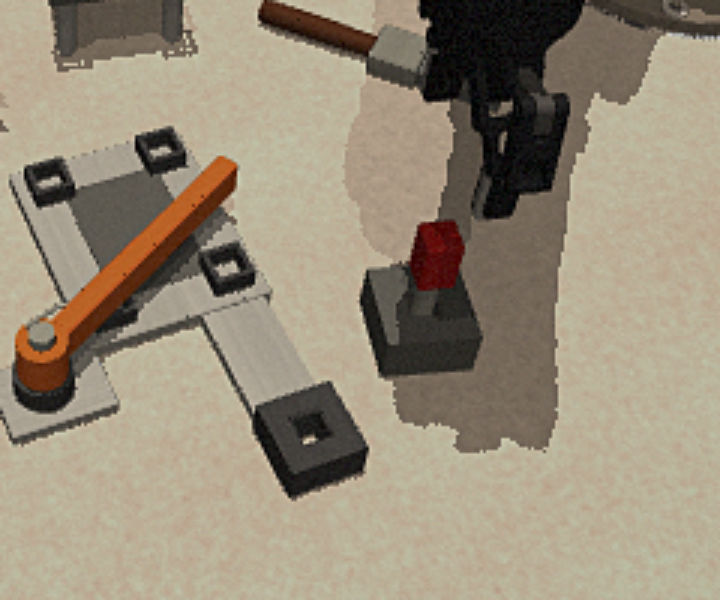

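The head is centred between the fingers at (315,258) and square to the jaws, so I'll descend and grip.

>>> {"fn": "step_arm", "kwargs": {"increments": [[0, 0.001, -0.04, 0, 0, 0, -1], [0, 0.001, -0.07, 0, 0, 0, -1], [0, 0.001, -0.086, 0, 0, 0, -1], [0, 0.001, -0.086, 0, 0, 0, -1], [0, 0.001, -0.086, 0, 0, 0, -1], [0, 0.001, -0.086, 0, 0, 0, 1], [0, 0.001, -0.086, 0, 0, 0, 1], [0, 0.001, -0.086, 0, 0, 0, 1], [0, 0.001, -0.086, 0, 0, 0, 1], [0, 0.001, -0.086, 0, 0, 0, 1]], "force": 70}}

```text
t: 5.72
eef_pos: [0.4449, 0.2194, 0.0708]
tool_rot: [-0.0, 0.983, -0.183, 0.001]
contact_force: [0.3, 0.4, 0.5]
gripper_width: 0.297
```

>>> {"fn": "step_arm", "kwargs": {"increments": [[0, 0, 0, 0, 0, 0, 1], [0, 0, 0, 0, 0, 0, 1], [0, 0, 0, 0, 0, 0, 1]]}}

```text
t: 5.97
eef_pos: [0.445, 0.2197, 0.0709]
tool_rot: [-0.0, 0.983, -0.183, 0.001]
contact_force: [-0.6, 0.2, 6.1]
gripper_width: 0.27
```

>>> {"fn": "step_arm", "kwargs": {"increments": [[0, 0, 0.04, 0, 0, 0, 1], [0, 0, 0.075, 0, 0, 0, 1], [0, 0, 0.075, 0, 0, 0, 1], [0, 0, 0.075, 0, 0, 0, 1]]}}

```text
t: 6.3
eef_pos: [0.4456, 0.2198, 0.1468]
tool_rot: [-0.001, 0.983, -0.183, 0.002]
contact_force: [0.5, -0.5, -2.2]
gripper_width: 0.267
```

```bash
python3 - <<'E'
from h import *
import pickle
s=bot.get_obs(); print(s["t"],s["eef_pos"],s["gripper_width"])
piv=np.array([.6758,.145]);H=np.array([.5556,.255]);v=H-piv;Rr=np.hypot(*v);a1=np.degrees(np.arctan2(v[1],v[0]));print(Rr,a1)
p0=piv+Rr*np.array([np.cos(np.radians(212)),np.sin(np.radians(212))])
print("start",p0, p0-s["eef_pos"][:2])
for a in np.linspace(212,a1,16): print((piv+Rr*np.array([np.cos(np.radians(a)),np.sin(np.radians(a))])-p0).round(3).tolist())
r=bot.read_camera("scene"); cv2.imwrite("pics/e_s.png",cv2.resize(r["color"][200:400,280:520,::-1],None,fx=3,fy=3))
r=bot.read_camera("wrist"); cv2.imwrite("pics/e_w.png",r["color"][:,:,::-1])
E
```

```text
6.3 [0.44561647 0.21983608 0.14677324] 0.2671011448777218
0.16293569283616158 137.53707617868085
start [0.5376227  0.05865724] [ 0.09200623 -0.16117885]
[0.0, 0.0]
[-0.007, 0.012]
[-0.013, 0.025]
[-0.018, 0.038]
[-0.021, 0.052]
[-0.023, 0.066]
[-0.025, 0.08]
[-0.025, 0.094]
[-0.023, 0.108]
[-0.021, 0.122]
[-0.017, 0.136]
[-0.012, 0.149]
[-0.006, 0.162]
[0.001, 0.174]
[0.009, 0.186]
[0.018, 0.196]
```

View pics/e_s.png

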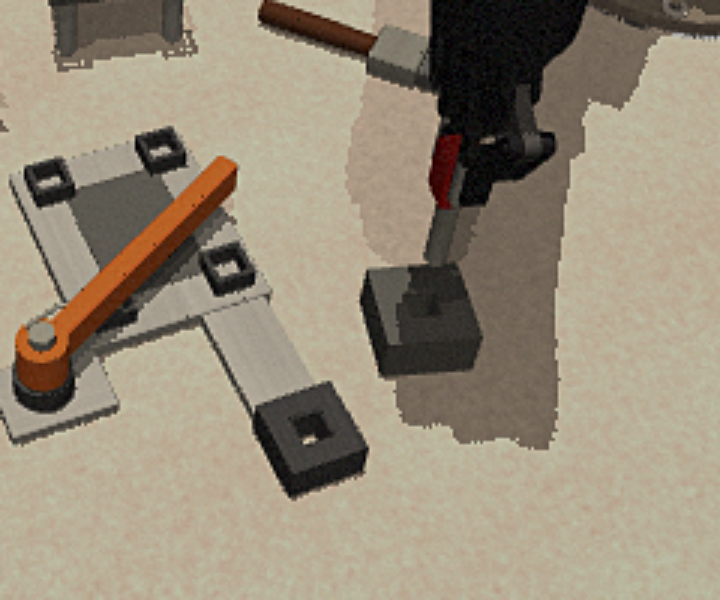

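View pics/e_w.png

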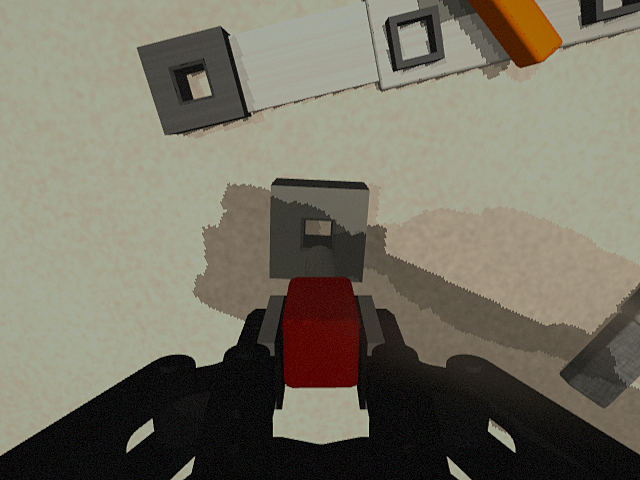

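The pin is held upright above its stand. I'll carry it over to the arm's inner side and lower it there.

>>> {"fn": "step_arm", "kwargs": {"increments": [[0.092, -0.161, 0.01, 0, 0, 0, 1], [0.092, -0.161, 0.01, 0, 0, 0, 1], [0.092, -0.161, 0.01, 0, 0, 0, 1], [0.092, -0.161, 0.01, 0, 0, 0, 1], [0.092, -0.161, 0.01, 0, 0, 0, 1], [0.092, -0.161, 0.01, 0, 0, 0, 1], [0.092, -0.161, -0.02, 0, 0, 0, 1], [0.092, -0.161, -0.041, 0, 0, 0, 1], [0.092, -0.161, -0.041, 0, 0, 0, 1]]}}

```text
t: 7.15
eef_pos: [0.5321, 0.0578, 0.099]
tool_rot: [0.001, 0.983, -0.182, -0.005]
contact_force: [-2.0, -0.2, -2.3]
gripper_width: 0.27
```

```bash
python3 - <<'E'
from h import *
s=bot.get_obs(); print(s["t"],s["eef_pos"],s["gripper_width"])
r=bot.read_camera("scene"); cv2.imwrite("pics/f_s.png",cv2.resize(r["color"][180:380,240:480,::-1],None,fx=3,fy=3))
r=bot.read_camera("wrist"); cv2.imwrite("pics/f_w.png",r["color"][:,:,::-1])
E
```

```text
7.15 [0.53206509 0.05782996 0.09897084] 0.26950618754855615
```

View pics/f_s.png

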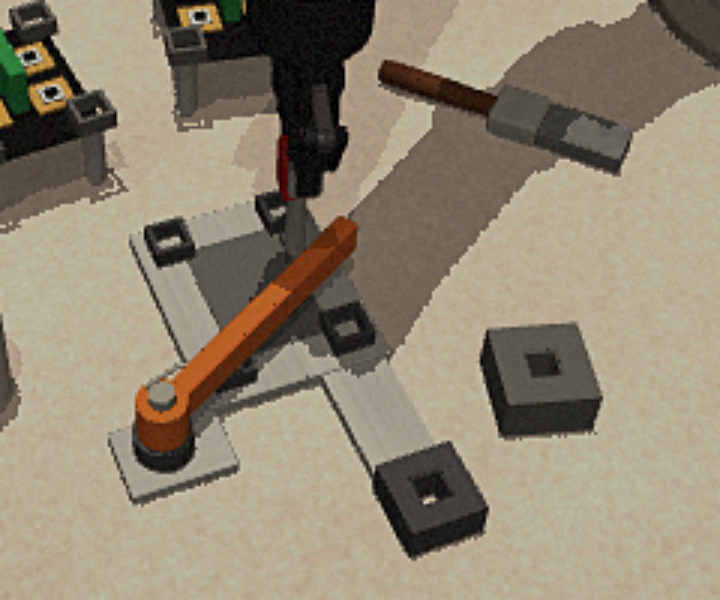

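View pics/f_w.png

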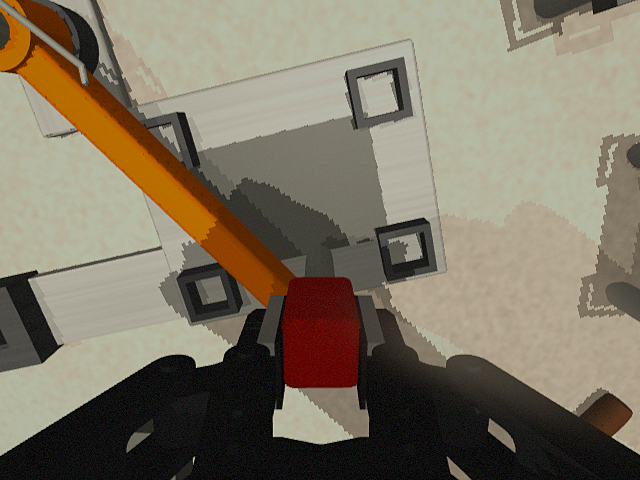

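>>> {"fn": "step_arm", "kwargs": {"increments": [[0, 0, 0.002, 0, 0, 0, 1], [0, 0, 0.002, 0, 0, 0, 1]]}}

```text
t: 7.42
eef_pos: [0.5372, 0.0589, 0.1075]
tool_rot: [-0.0, 0.983, -0.182, 0.001]
contact_force: [0.3, 0.5, -0.0]
gripper_width: 0.265
```

Settled where it was commanded (tip ~36 mm up). Sweeping along the arc.

>>> {"fn": "step_arm", "kwargs": {"increments": [[-0.007, 0.012, -0.001, 0, 0, 0, 1], [-0.013, 0.025, -0.001, 0, 0, 0, 1], [-0.018, 0.038, -0.001, 0, 0, 0, 1], [-0.021, 0.052, -0.001, 0, 0, 0, 1], [-0.023, 0.066, -0.001, 0, 0, 0, 1], [-0.025, 0.08, -0.001, 0, 0, 0, 1], [-0.025, 0.094, -0.001, 0, 0, 0, 1], [-0.023, 0.108, -0.001, 0, 0, 0, 1], [-0.023, 0.108, -0.001, 0, 0, 0, 1]]}}

```text
t: 8.17
eef_pos: [0.5143, 0.1694, 0.1064]
tool_rot: [-0.001, 0.983, -0.181, 0.001]
contact_force: [-0.3, -0.4, -0.1]
gripper_width: 0.269
```

```bash
python3 - <<'E'
from h import *
s=bot.get_obs(); print(s["t"],s["eef_pos"],s["gripper_width"])
r=bot.read_camera("scene"); cv2.imwrite("pics/g_s.png",cv2.resize(r["color"][180:380,240:480,::-1],None,fx=3,fy=3))
E
```

```text
8.1667 [0.51426064 0.16937866 0.10644118] 0.2686852711491573
```

View pics/g_s.png

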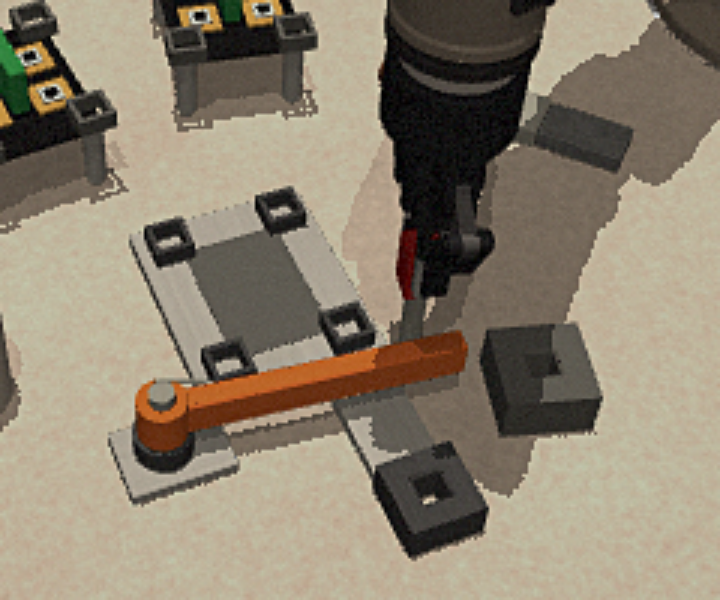

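>>> {"fn": "step_arm", "kwargs": {"increments": [[0.002, 0.014, 0, 0, 0, 0, 1], [0.006, 0.028, 0, 0, 0, 0, 1], [0.011, 0.041, 0, 0, 0, 0, 1], [0.017, 0.054, 0, 0, 0, 0, 1], [0.024, 0.066, 0, 0, 0, 0, 1], [0.032, 0.077, 0, 0, 0, 0, 1], [0.041, 0.088, 0, 0, 0, 0, 1], [0.041, 0.088, 0, 0, 0, 0, 1], [0.041, 0.088, 0, 0, 0, 0, 1]]}}

```text
t: 8.97
eef_pos: [0.554, 0.2558, 0.1048]
tool_rot: [-0.001, 0.983, -0.182, -0.001]
contact_force: [-1.7, -1.3, -0.0]
gripper_width: 0.268
```

```bash
python3 - <<'E'
from h import *
import pickle
s=bot.get_obs(); print(s["t"],s["eef_pos"],s["gripper_width"],s["contact_force"])
r=bot.read_camera("scene"); pickle.dump(r,open("h_s.pkl","wb")); cv2.imwrite("pics/h_s.png",cv2.resize(r["color"][260:410,300:480,::-1],None,fx=4,fy=4))
print((proj(r,[.5556,.255,.027])-[300,260])*4,(proj(r,[*s["eef_pos"][:2],.037])-[300,260])*4)
r=bot.read_camera("wrist"); cv2.imwrite("pics/h_w.png",r["color"][:,:,::-1]); pickle.dump(r,open("h_w.pkl","wb"))
print(proj(r,[.5556,.255,.027]))
E
```

```text
8.9667 [0.55399994 0.255764   0.10483591] 0.26761066931971894 [-1.68481381 -1.28725155 -0.01410962]
[334.97022096 319.69224454] [341.408858   307.08268516]
[319.43922572 247.47541583]
```

View pics/h_s.png

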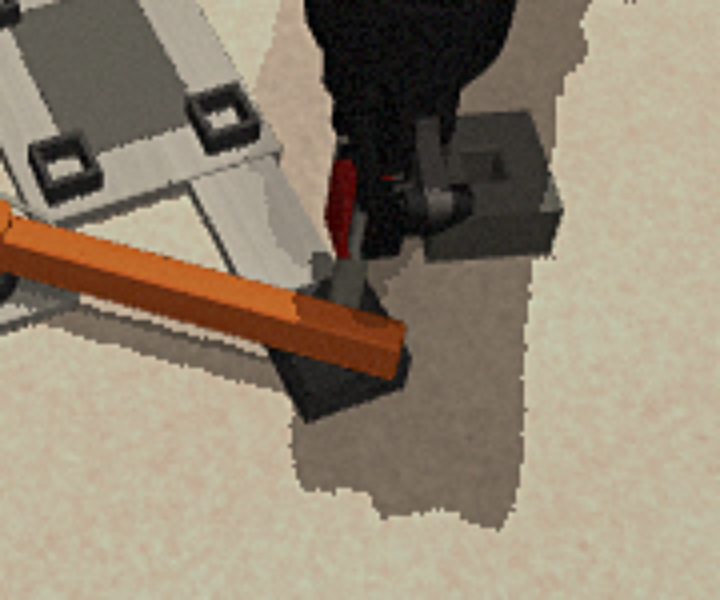

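View pics/h_w.png

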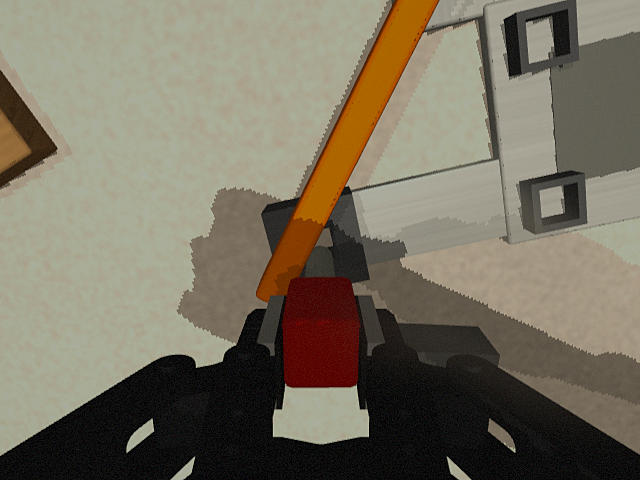

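>>> {"fn": "step_arm", "kwargs": {"increments": [[0.001, 0.001, 0, 0, 0, 0, 1], [0.001, 0.001, -0.005, 0, 0, 0, 1], [0.001, 0.001, -0.008, 0, 0, 0, 1], [0.001, 0.001, -0.011, 0, 0, 0, 1], [0.001, 0.001, -0.014, 0, 0, 0, 1], [0.001, 0.001, -0.014, 0, 0, 0, 1]]}}

```text
t: 9.57
eef_pos: [0.5552, 0.2546, 0.0902]
tool_rot: [0.001, 0.983, -0.183, -0.0]
contact_force: [-0.2, -2.3, -2.1]
gripper_width: 0.272
```

>>> {"fn": "step_arm", "kwargs": {"increments": [[0, 0, -0.005, 0, 0, 0, 1], [0, 0, -0.01, 0, 0, 0, 1], [0, 0, -0.015, 0, 0, 0, 1], [0, 0, -0.019, 0, 0, 0, 1], [0, 0, -0.019, 0, 0, 0, 1], [0, 0, -0.019, 0, 0, 0, 1]]}}

```text
t: 10.07
eef_pos: [0.555, 0.2549, 0.0714]
tool_rot: [0.0, 0.983, -0.183, -0.0]
contact_force: [-1.1, -1.4, -2.1]
gripper_width: 0.271
```

>>> {"fn": "step_arm", "kwargs": {"increments": [[0, 0, -0.002, 0, 0, 0, 1], [0, 0, -0.002, 0, 0, 0, 1], [0, 0, -0.001, 0, 0, 0, -1], [0, 0, -0.001, 0, 0, 0, -1], [0, 0, -0.001, 0, 0, 0, -1], [0, 0, -0.001, 0, 0, 0, -1], [0, 0, 0.02, 0, 0, 0, -1], [0, 0, 0.06, 0, 0, 0, -1], [0, 0, 0.1, 0, 0, 0, -1], [0, 0, 0.1, 0, 0, 0, -1]]}}

```text
t: 10.9
eef_pos: [0.5593, 0.2585, 0.1802]
tool_rot: [-0.004, 0.983, -0.183, 0.005]
contact_force: [1.7, 0.5, 0.3]
gripper_width: 1.003
```

```bash
python3 - <<'E'
from h import *
import pickle
s=bot.get_obs(); print(s["t"],s["eef_pos"],s["gripper_width"],s["contact_force"])
r=bot.read_camera("scene"); cv2.imwrite("pics/i_s.png",cv2.resize(r["color"][240:410,280:480,::-1],None,fx=3.5,fy=3.5))
r=bot.read_camera("wrist"); cv2.imwrite("pics/i_w.png",r["color"][:,:,::-1]); pickle.dump(r,open("i_w.pkl","wb"))
E
```

```text
10.9 [0.55934462 0.25846195 0.1801545 ] 1.0027710867015753 [1.71255998 0.51133942 0.33107984]
```

View pics/i_s.png

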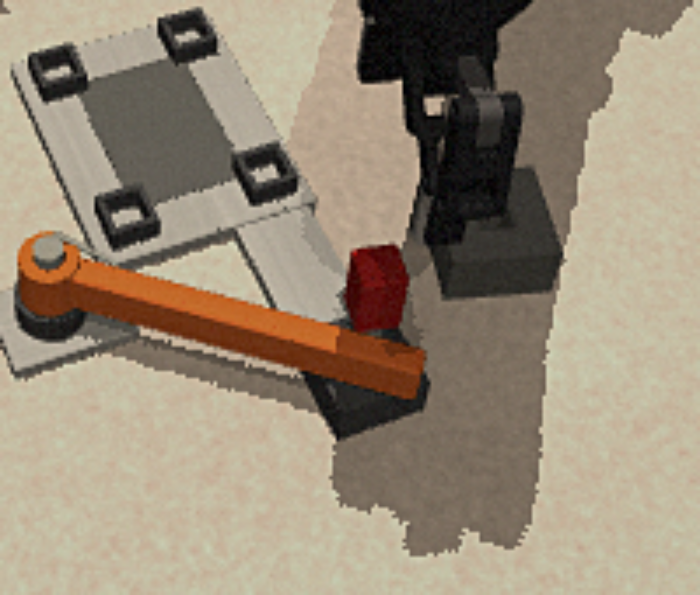

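View pics/i_w.png

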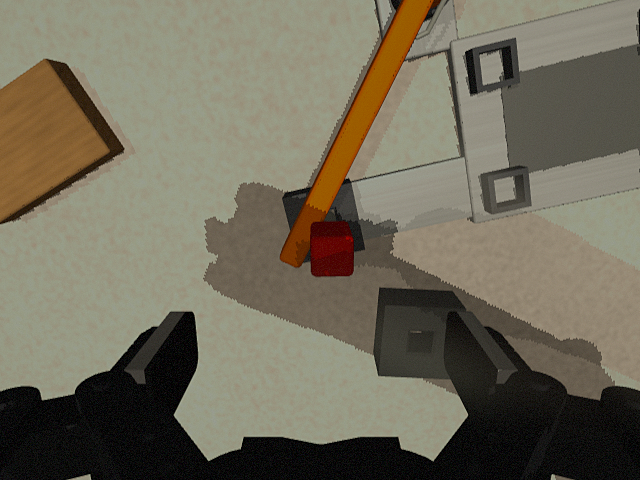

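The pin now stands in the block and the arm leans on it. I'll move to where the wrist camera covers both the base and the frames.

>>> {"fn": "step_arm", "kwargs": {"increments": [[-0.05, -0.25, 0.13, 0, 0, 13, -1], [-0.05, -0.25, 0.13, 0, 0, 13, -1], [-0.05, -0.25, 0.13, 0, 0, 13, -1], [-0.05, -0.25, 0.13, 0, 0, 13, -1], [-0.05, -0.25, 0.13, 0, 0, 13, -1], [-0.05, -0.25, 0.13, 0, 0, 13, -1], [-0.05, -0.25, 0.13, 0, 0, 13, -1], [-0.05, -0.25, 0.13, 0, 0, 13, -1], [-0.05, -0.25, 0.13, 0, 0, 13, -1], [-0.05, -0.25, 0.13, 0, 0, 13, -1]]}}

```text
t: 11.83
eef_pos: [0.5049, 0.0057, 0.3009]
tool_rot: [-0.0, 0.998, -0.07, -0.001]
contact_force: [-0.5, 0.7, -0.5]
gripper_width: 1.004
```

```bash
python3 - <<'E'
from h import *
import pickle
s=bot.get_obs(); print(s["t"],s["eef_pos"],s["gripper_width"],abs(s["joint_vel"]).max())
r=bot.read_camera("wrist"); cv2.imwrite("pics/j_w.png",r["color"][:,:,::-1]); pickle.dump(r,open("j_w.pkl","wb"))
for n in ["seat","pin_hole","stand_hole","frame1_handle","frame2_handle","frame3_handle"]:
    for d in bot.place_of(n,"wrist")[:2]:
        u,v=d["location"][0]*640,d["location"][1]*480
        print(n,round(d["conf"],2),round(u),round(v),atz(r,u,v,Z[n]).round(4))
E
```

```text
11.8333 [0.50494004 0.0056529  0.30091532] 1.0035994641437254 0.02373845112794253
seat 0.97 254 136 [0.5675 0.0644 0.012 ]
pin_hole 0.77 62 172 [0.5595 0.2552 0.027 ]
stand_hole 0.89 126 276 [0.4469 0.2183 0.035 ]
frame1_handle 0.75 520 227 [ 0.4577 -0.1667  0.081 ]
```

View pics/j_w.png

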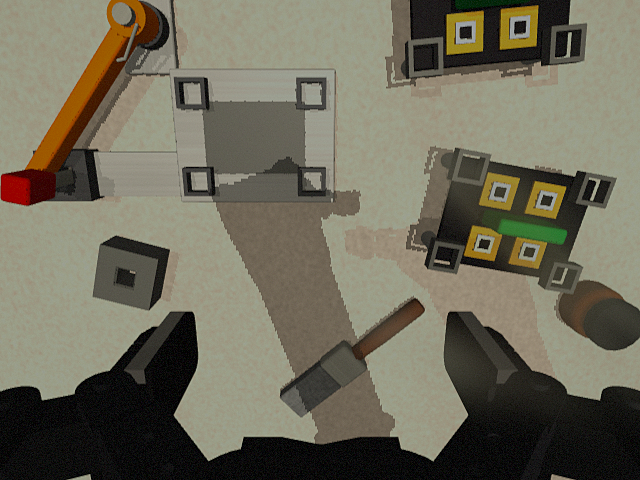

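```bash
python3 - <<'E'
import cv2
a=cv2.imread("pics/j_w.png")
cv2.imwrite("pics/j1.png",cv2.resize(a[55:215,155:350],None,fx=4,fy=4,interpolation=cv2.INTER_CUBIC))
cv2.imwrite("pics/j2.png",cv2.resize(a[140:300,420:620],None,fx=4,fy=3.75,interpolation=cv2.INTER_CUBIC))
E
```

```text
(no output)
```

View pics/j1.png

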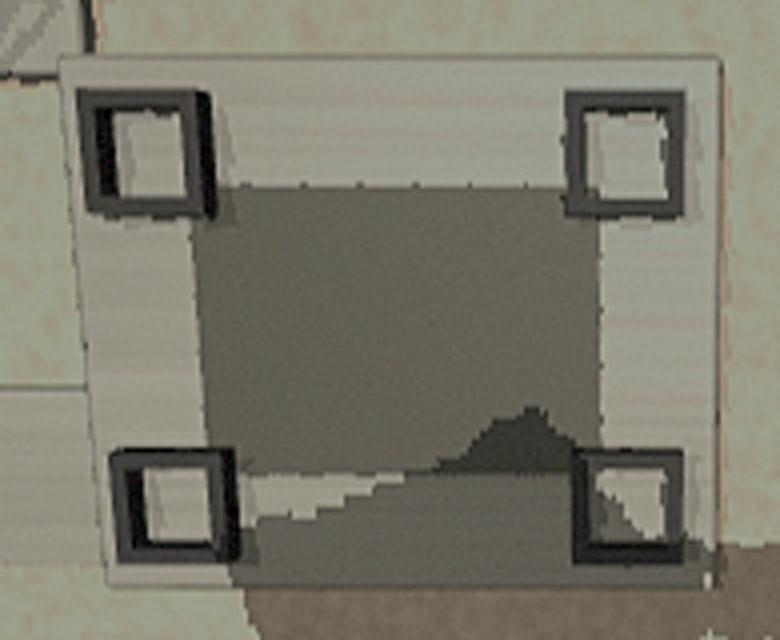

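View pics/j2.png

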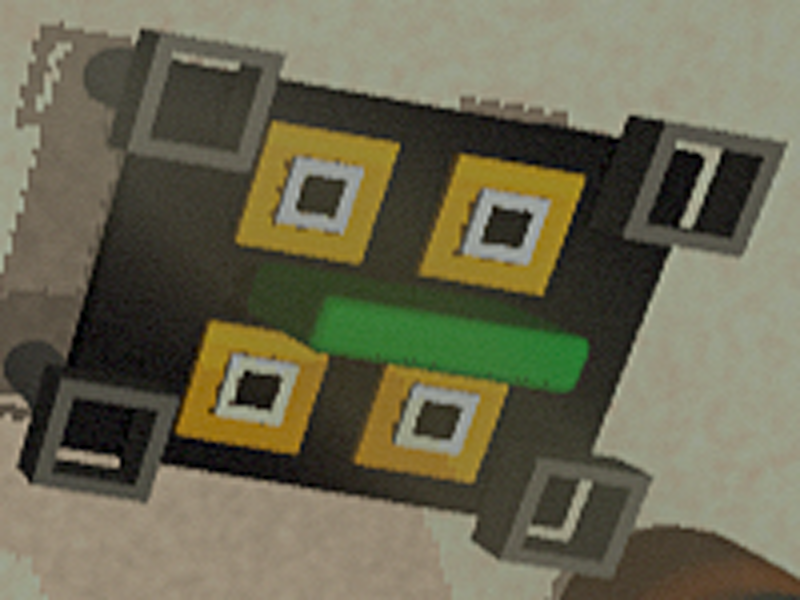

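```bash
python3 - <<'E'
from fit import *
cam=pickle.load(open("j_w.pkl","rb"))
def show(n,r): print(n,r[0][:2].round(4),np.degrees(r[0][2]).round(2),"res",r[1].round(1).tolist())
c4=[(.042,.057),(.042,-.057),(-.042,.057),(-.042,-.057)]
px=np.array([155,55])+np.array([(143,152.5),(627,154.5),(169.5,507),(630,507)])/4
show("base rings",fit(cam,c4,px,.026,[.56,.06,-.1]))
px=np.array([155,55])+np.array([(60,58),(720,60),(108,586),(715,588)])/4
show("base plate",fit(cam,[(.065,.08),(.065,-.08),(-.065,.08),(-.065,-.08)],px,.012,[.56,.06,-.1]))
px=np.array([420,140])+np.array([(207,103),(707,191),(107,440),(576,519)])/[4,3.75]
r=fit(cam,c4,px,.075,[.455,-.166,-.3]);show("frame1 rings",r)
h=np.array([420,140])+np.array([451,346])/[4,3.75]; print("handle",atz(cam,*h,.101))
E
```

```text
base rings [0.5646 0.0631] -8.22 res [[-0.3, -0.4], [0.3, -0.6], [0.3, 0.5], [-0.2, 0.7]]
base plate [0.564  0.0632] -8.23 res [[-1.3, -0.9], [1.3, -1.0], [-0.9, 1.3], [0.9, 1.2]]
frame1 rings [ 0.4574 -0.1694] -18.48 res [[0.3, -0.1], [-0.1, -0.1], [-0.2, 0.2], [0.1, -0.0]]
handle [ 0.45776076 -0.16840843  0.101     ]
```

>>> {"fn": "step_arm", "kwargs": {"increments": [[-0.047, -0.175, -0.1, 0, 0, 79.5, -1], [-0.047, -0.175, -0.1, 0, 0, 79.5, -1], [-0.047, -0.175, -0.1, 0, 0, 79.5, -1], [-0.047, -0.175, -0.1, 0, 0, 79.5, -1], [-0.047, -0.175, -0.1, 0, 0, 79.5, -1], [-0.047, -0.175, -0.1, 0, 0, 79.5, -1], [-0.047, -0.175, -0.1, 0, 0, 79.5, -1], [-0.047, -0.175, -0.1, 0, 0, 79.5, -1], [-0.047, -0.175, -0.1, 0, 0, 79.5, -1], [-0.047, -0.175, -0.1, 0, 0, 79.5, -1]]}}

```text
t: 13.02
eef_pos: [0.4585, -0.1695, 0.2019]
tool_rot: [-0.0, 0.853, 0.523, 0.0]
contact_force: [-0.6, -0.6, -0.5]
gripper_width: 0.998
```

>>> {"fn": "step_arm", "kwargs": {"increments": [[0, 0, 0, 0, 0, 8, -1], [0, 0, 0, 0, 0, 8, -1], [0, 0, 0, 0, 0, 8, -1]]}}

```text
t: 13.27
eef_pos: [0.4585, -0.1696, 0.202]
tool_rot: [-0.0, 0.817, 0.577, 0.0]
contact_force: [-0.8, -0.1, 0.0]
gripper_width: 0.998
```

```bash
python3 - <<'E'
from h import *
import pickle
s=bot.get_obs(); q=s["tool_rot"]; print(s["t"],s["eef_pos"],np.degrees(2*np.arctan2(q[2],q[1])),s["q"].round(2))
r=bot.read_camera("wrist"); cv2.imwrite("pics/k_w.png",r["color"][:,:,::-1]); pickle.dump(r,open("k_w.pkl","wb"))
print(proj(r,[.4575,-.169,.101]))
E
```

```text
13.2667 [ 0.45851672 -0.16957102  0.20199367] 70.51250014744154 [ 0.8   0.27 -0.67  1.99  0.21  0.95 -0.31]
[321.43247341 241.92552001]
```

View pics/k_w.png

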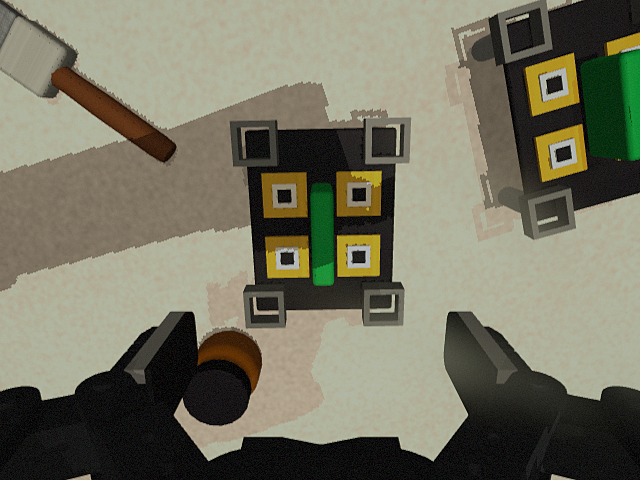

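```bash
python3 - <<'E'
from fit import *
cam=pickle.load(open("k_w.pkl","rb"))
def show(n,r): print(n,r[0][:2].round(4),np.degrees(r[0][2]).round(2),"res",r[1].round(1).tolist())
c4=[(-.042,.057),(.042,.057),(-.042,-.057),(.042,-.057)]
show("f1",fit(cam,c4,[(254.5,143.5),(387,140.5),(265,306.5),(383,304)],.075,[.457,-.169,-.3]))
print(atz(cam,321,232,.101), cam["extrinsics"])
s=bot.get_obs()
E
```

```text
f1 [ 0.4586 -0.1678] -18.28 res [[-1.1, -1.8], [0.9, -1.7], [-0.9, 2.2], [1.1, 2.4]]
[ 0.45932184 -0.1630677   0.101     ] [[ 0.94261278  0.32014858  0.09479468  0.48094219]
 [-0.33388469  0.90506462  0.26339901 -0.10212299]
 [-0.00146849 -0.27993377  0.96001819  0.34423992]
 [ 0.          0.          0.          1.        ]]
```

>>> {"fn": "step_arm", "kwargs": {"increments": [[0, 0.001, -0.04, 0, 0, 1, -1], [0, 0.001, -0.08, 0, 0, 1, -1], [0, 0.001, -0.11, 0, 0, 1, -1], [0, 0.001, -0.13, 0, 0, 1, -1], [0, 0.001, -0.13, 0, 0, 1, -1], [0, 0.001, -0.13, 0, 0, 1, 1], [0, 0.001, -0.13, 0, 0, 1, 1], [0, 0.001, -0.13, 0, 0, 1, 1], [0, 0.001, -0.13, 0, 0, 1, 1], [0, 0.001, -0.13, 0, 0, 1, 1]], "force": 60}}

```text
t: 14.15
eef_pos: [0.4592, -0.1691, 0.0733]
tool_rot: [0.001, 0.811, 0.585, 0.001]
contact_force: [-0.1, 0.3, -0.1]
gripper_width: 0.3
```

>>> {"fn": "step_arm", "kwargs": {"increments": [[0, 0, 0, 0, 0, 0, 1], [0, 0, 0, 0, 0, 0, 1], [0, 0, 0, 0, 0, 0, 1], [0, 0, 0, 0, 0, 0, 1]]}}

```text
t: 14.48
eef_pos: [0.4593, -0.1691, 0.0728]
tool_rot: [0.001, 0.811, 0.585, 0.0]
contact_force: [0.5, -1.2, 6.6]
gripper_width: 0.153
```

>>> {"fn": "step_arm", "kwargs": {"increments": [[0, 0, 0.03, 0, 0, 0, 1], [0, 0, 0.06, 0, 0, 0, 1], [0, 0, 0.085, 0, 0, 0, 1], [0.03, 0.06, 0.085, 0, 0, 3, 1], [0.045, 0.09, 0.085, 0, 0, 6, 1], [0.06, 0.12, 0.085, 0, 0, 8, 1], [0.075, 0.15, 0.085, 0, 0, 10, 1], [0.09, 0.18, 0.085, 0, 0, 10.3, 1], [0.1, 0.21, 0.085, 0, 0, 10.3, 1], [0.105, 0.232, 0.085, 0, 0, 10.3, 1]]}}

```text
t: 15.32
eef_pos: [0.5636, 0.0667, 0.1564]
tool_rot: [-0.001, 0.754, 0.657, 0.0]
contact_force: [0.3, -0.0, -2.9]
gripper_width: 0.153
```

>>> {"fn": "step_arm", "kwargs": {"increments": [[0, 0, 0, 0, 0, 0, 1], [0, 0, 0, 0, 0, 0, 1], [0, 0, 0, 0, 0, 0, 1]]}}

```text
t: 15.57
eef_pos: [0.5625, 0.0623, 0.1562]
tool_rot: [-0.0, 0.755, 0.656, -0.001]
contact_force: [-0.7, -0.2, -3.9]
gripper_width: 0.155
```

```bash
python3 - <<'E'
from h import *
import pickle
s=bot.get_obs(); q=s["tool_rot"]; print(s["t"],s["eef_pos"],np.degrees(2*np.arctan2(q[2],q[1])),s["gripper_width"])
for c in ["wrist","scene","top"]:
    r=bot.read_camera(c); cv2.imwrite(f"pics/l_{c}.png",r["color"][:,:,::-1]); pickle.dump(r,open(f"l_{c}.pkl","wb"))
E
```

```text
15.5667 [0.56248305 0.06233505 0.15617501] 81.93815828486578 0.15544581565753532
```

View pics/l_wrist.png

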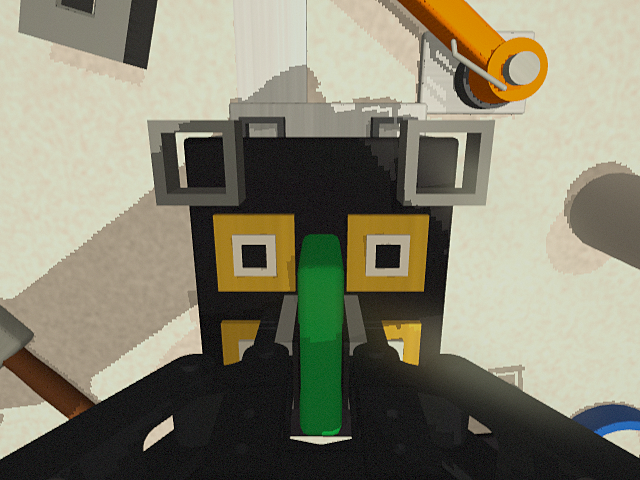

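View pics/l_scene.png

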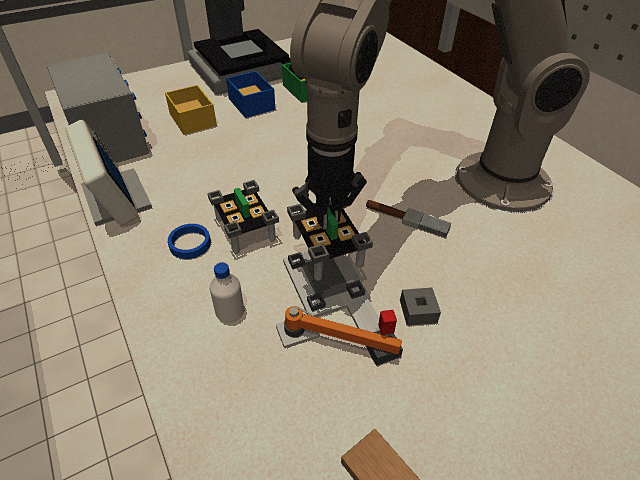

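```bash
python3 - <<'E'
import cv2
a=cv2.imread("pics/l_wrist.png")
cv2.imwrite("pics/l1.png",cv2.resize(a[85:215,135:505],None,fx=2.15,fy=4,interpolation=cv2.INTER_CUBIC))
b=cv2.imread("pics/l_scene.png")
cv2.imwrite("pics/l2.png",cv2.resize(b[190:330,270:390],None,fx=4.2,fy=4.2,interpolation=cv2.INTER_CUBIC))
E
```

```text
(no output)
```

View pics/l1.png

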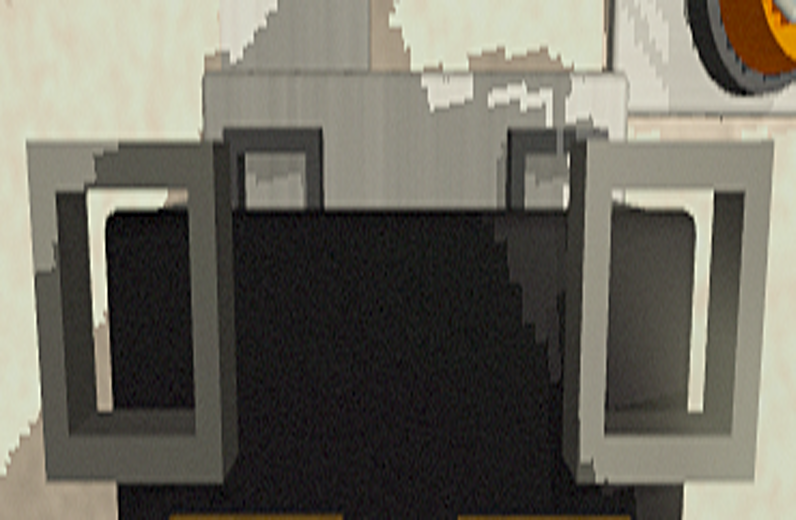

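View pics/l2.png

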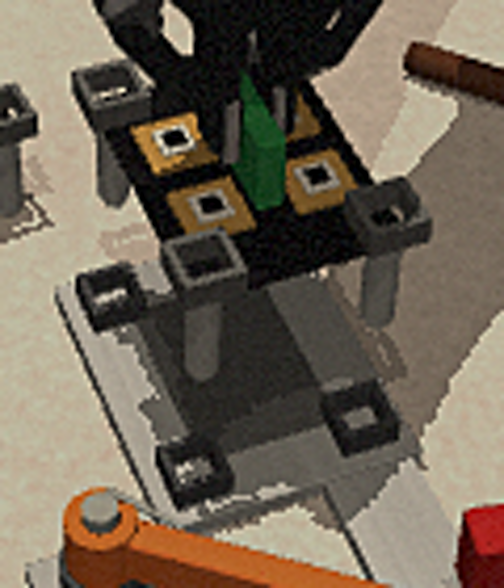

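```bash
python3 - <<'E'
from fit import *
cam=pickle.load(open("l_wrist.pkl","rb"))
def show(n,r): print(n,r[0][:2].round(4),np.degrees(r[0][2]).round(2),"res",r[1].round(1).tolist())
o=np.array([135,85]);k=[2.15,4]
fr=o+np.array([(27,143),(217,143),(222,480),(48,480),(586,143),(774,143),(755,480),(583,480)])/k
loc=[(-.056,.071),(-.028,.071),(-.028,.043),(-.056,.043),(.028,.071),(.056,.071),(.056,.043),(.028,.043)]
for z in (.156,.1584): show("held",fit(cam,loc,fr,z,[.563,.063,-.14]))
ba=o+np.array([(204,72),(627,72),(224,130),(322,130),(509,130)])/k
show("base",fit(cam,[(-.065,.08),(.065,.08),(-.056,.071),(-.028,.071),(.028,.071)],ba,[.012]*2+[.026]*3,[.563,.063,-.14]))
E
```

```text
held [0.5614 0.0627] -8.04 res [[2.4, -0.2], [-0.2, -0.2], [2.1, 0.1], [2.0, 0.1], [0.0, -0.4], [-1.3, -0.4], [-1.8, 0.0], [-3.3, 0.0]]
held [0.5614 0.0628] -8.04 res [[-0.6, -0.6], [-1.7, -0.7], [0.8, 1.0], [-0.7, 1.0], [1.5, -0.8], [1.7, -0.9], [0.9, 1.0], [-1.9, 1.0]]
base [0.5656 0.0634] -8.09 res [[-1.8, 0.1], [2.0, 0.1], [-0.6, 0.0], [-1.3, 0.0], [1.8, 0.0]]
```

>>> {"fn": "step_arm", "kwargs": {"increments": [[0.003, 0.001, -0.02, 0, 0, 0, 1], [0.003, 0.001, -0.04, 0, 0, 0, 1], [0.003, 0.001, -0.05, 0, 0, 0, 1], [0.003, 0.001, -0.05, 0, 0, 0, 1], [0.003, 0.001, -0.05, 0, 0, 0, 1]]}}

```text
t: 16.13
eef_pos: [0.5661, 0.0636, 0.107]
tool_rot: [-0.0, 0.755, 0.655, -0.0]
contact_force: [0.2, 0.7, -3.1]
gripper_width: 0.155
```

```bash
python3 - <<'E'
from h import *
import pickle
s=bot.get_obs(); q=s["tool_rot"]; print(s["t"],s["eef_pos"],np.degrees(2*np.arctan2(q[2],q[1])),s["gripper_width"])
for c in ["wrist","scene"]:
    r=bot.read_camera(c); cv2.imwrite(f"pics/m_{c}.png",r["color"][:,:,::-1]); pickle.dump(r,open(f"m_{c}.pkl","wb"))
cv2.imwrite("pics/m2.png",cv2.resize(r["color"][200:330,270:400,::-1],None,fx=4.5,fy=4.5,interpolation=cv2.INTER_CUBIC))
E
```

```text
16.1333 [0.56609952 0.06364492 0.10696201] 81.90240547061023 0.15478030745255172
```

View pics/m_wrist.png

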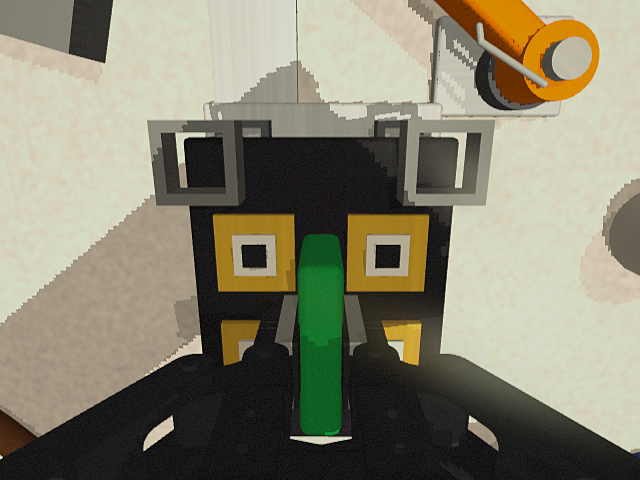

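View pics/m2.png

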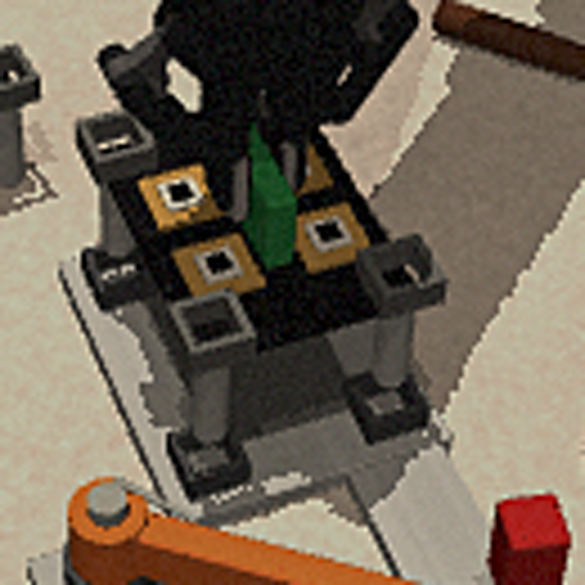

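>>> {"fn": "step_arm", "kwargs": {"increments": [[0, 0, -0.006, 0, 0, 0, 1], [0, 0, -0.01, 0, 0, 0, 1], [0, 0, -0.014, 0, 0, 0, 1], [0, 0, -0.014, 0, 0, 0, 1]]}}

```text
t: 16.57
eef_pos: [0.5659, 0.064, 0.0923]
tool_rot: [-0.0, 0.755, 0.656, -0.001]
contact_force: [-0.3, -0.0, -3.9]
gripper_width: 0.151
```

>>> {"fn": "step_arm", "kwargs": {"increments": [[0, 0, -0.004, 0, 0, 0, 1], [0, 0, -0.007, 0, 0, 0, 1], [0, 0, -0.008, 0, 0, 0, 1], [0, 0, -0.008, 0, 0, 0, 1], [0, 0, -0.008, 0, 0, 0, 1]]}}

```text
t: 16.98
eef_pos: [0.5664, 0.0643, 0.0851]
tool_rot: [-0.0, 0.755, 0.656, 0.0]
contact_force: [-0.6, 0.3, -3.1]
gripper_width: 0.153
```

>>> {"fn": "step_arm", "kwargs": {"increments": [[0, 0, -0.001, 0, 0, 0, 1], [0, 0, -0.002, 0, 0, 0, 1], [0, 0, -0.002, 0, 0, 0, 1]]}}

```text
t: 17.23
eef_pos: [0.5667, 0.0643, 0.0849]
tool_rot: [0.001, 0.755, 0.656, -0.0]
contact_force: [-4.9, -2.2, 12.7]
gripper_width: 0.158
```

>>> {"fn": "step_arm", "kwargs": {"increments": [[0, 0, 0.001, 0, 0, 0, 0], [0, 0, 0.001, 0, 0, 0, -1], [0, 0, 0.001, 0, 0, 0, -1], [0, 0, 0.001, 0, 0, 0, -1], [0, 0, 0.03, 0, 0, 0, -1], [0, 0, 0.07, 0, 0, 0, -1], [0, 0, 0.1, 0, 0, 0, -1], [0, 0, 0.13, 0, 0, 0, -1], [0, 0, 0.15, 0, 0, 0, -1], [0, 0, 0.15, 0, 0, 0, -1]]}}

```text
t: 18.07
eef_pos: [0.5689, 0.0653, 0.2379]
tool_rot: [0.002, 0.755, 0.656, 0.003]
contact_force: [1.4, 0.5, 0.1]
gripper_width: 1.002
```

```bash
python3 - <<'E'
from h import *
import pickle
s=bot.get_obs(); q=s["tool_rot"]; print(s["t"],s["eef_pos"],np.degrees(2*np.arctan2(q[2],q[1])),s["gripper_width"])
for c in ["wrist","scene"]:
    r=bot.read_camera(c); cv2.imwrite(f"pics/n_{c}.png",r["color"][:,:,::-1]); pickle.dump(r,open(f"n_{c}.pkl","wb"))
E
```

```text
18.0667 [0.56894532 0.0653209  0.23787042] 81.94431240200215 1.0017048810706064
```

View pics/n_wrist.png

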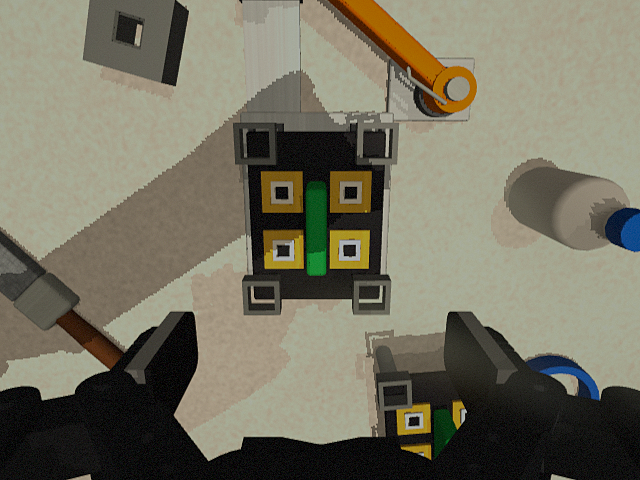

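View pics/n_scene.png

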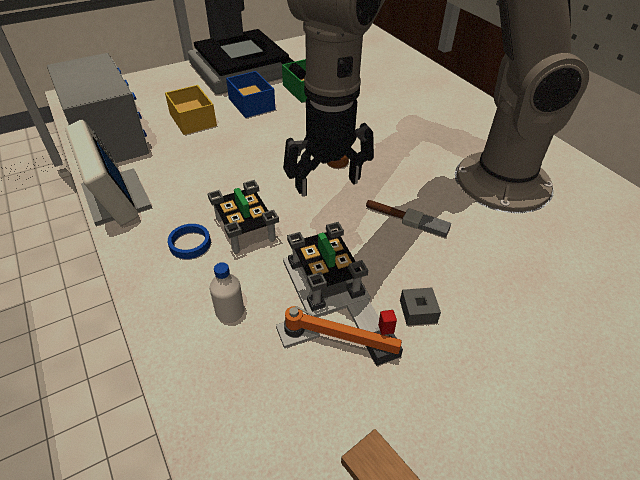

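Frame 1 is seated square in the base sockets (wrist view centred at 315,220). Next is frame 2.

>>> {"fn": "step_arm", "kwargs": {"increments": [[0.08, -0.21, 0, 0, 0, 5.5, -1], [0.08, -0.21, 0, 0, 0, 5.5, -1], [0.08, -0.21, 0, 0, 0, 5.5, -1], [0.08, -0.21, 0, 0, 0, 5.5, -1], [0.08, -0.21, 0, 0, 0, 5.5, -1], [0.08, -0.21, 0, 0, 0, 5.5, -1], [0.08, -0.21, 0, 0, 0, 5.5, -1], [0.08, -0.21, 0, 0, 0, 5.5, -1]]}}

```text
t: 18.83
eef_pos: [0.6456, -0.1465, 0.2308]
tool_rot: [-0.002, 0.723, 0.69, -0.001]
contact_force: [-0.9, 0.7, -0.6]
gripper_width: 0.999
```

```bash
python3 - <<'E'
from h import *
import pickle
s=bot.get_obs(); q=s["tool_rot"]; print(s["t"],s["eef_pos"],np.degrees(2*np.arctan2(q[2],q[1])),s["gripper_width"])
r=bot.read_camera("wrist"); cv2.imwrite("pics/o_w.png",r["color"][:,:,::-1]); pickle.dump(r,open("o_w.pkl","wb"))
for n in ["frame1_handle"]:
    for d in bot.place_of(n,"wrist")[:3]:
        u,v=d["location"][0]*640,d["location"][1]*480
        print(n,round(d["conf"],2),round(u),round(v),atz(r,u,v,Z[n]).round(4))
E
```

```text
18.8333 [ 0.64560717 -0.14651593  0.23082706] 87.33084175923078 0.9994719301423367
```

View pics/o_w.png

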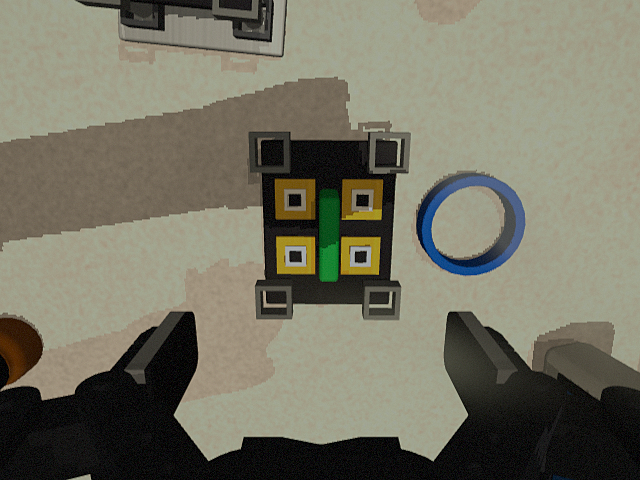

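```bash
python3 - <<'E'
from fit import *
cam=pickle.load(open("o_w.pkl","rb"))
c4=[(-.042,.057),(.042,.057),(-.042,-.057),(.042,-.057)]
r=fit(cam,c4,[(270,152),(389.5,152.5),(274.5,299.5),(381.5,300)],.075,[.647,-.148,-.05]);print(r[0],np.degrees(r[0][2]),r[1].round(1).tolist())
E
```

```text
[ 0.6491753  -0.15272837 -0.05190296] -2.973820793441154 [[-0.7, -1.5], [0.6, -1.4], [-0.9, 1.8], [1.0, 2.0]]
```

>>> {"fn": "step_arm", "kwargs": {"increments": [[0.003, -0.007, -0.03, 0, 0, 0, -1], [0.003, -0.007, -0.06, 0, 0, 0, -1], [0.003, -0.007, -0.09, 0, 0, 0, -1], [0.003, -0.007, -0.09, 0, 0, 0, -1], [0.003, -0.007, -0.09, 0, 0, 0, -1]]}}

```text
t: 19.35
eef_pos: [0.6482, -0.1506, 0.1421]
tool_rot: [-0.002, 0.722, 0.692, -0.001]
contact_force: [0.3, 0.6, 1.5]
gripper_width: 0.999
```

>>> {"fn": "step_arm", "kwargs": {"increments": [[0.001, -0.003, -0.03, 0, 0, -0.5, -1], [0.001, -0.003, -0.055, 0, 0, -0.5, -1], [0.001, -0.003, -0.069, 0, 0, -0.5, -1], [0.001, -0.003, -0.069, 0, 0, -0.5, -1], [0.001, -0.003, -0.069, 0, 0, -0.5, -1], [0.001, -0.003, -0.069, 0, 0, -0.5, 1], [0.001, -0.003, -0.069, 0, 0, -0.5, 1], [0.001, -0.003, -0.069, 0, 0, -0.5, 1], [0.001, -0.003, -0.069, 0, 0, -0.5, 1], [0.001, -0.003, -0.069, 0, 0, -0.5, 1]], "force": 60}}

```text
t: 20.18
eef_pos: [0.6507, -0.1559, 0.0748]
tool_rot: [0.0, 0.726, 0.688, 0.0]
contact_force: [0.1, 0.5, -0.2]
gripper_width: 0.298
```

>>> {"fn": "step_arm", "kwargs": {"increments": [[0, 0, 0, 0, 0, 0, 1], [0, 0, 0, 0, 0, 0, 1], [0, 0, 0, 0, 0, 0, 1], [0, 0, 0, 0, 0, 0, 1]]}}

```text
t: 20.52
eef_pos: [0.6505, -0.1559, 0.0746]
tool_rot: [0.0, 0.726, 0.688, -0.0]
contact_force: [-2.4, -0.5, 5.4]
gripper_width: 0.15
```

>>> {"fn": "step_arm", "kwargs": {"increments": [[0, 0, 0.03, 0, 0, 0, 1], [0, 0, 0.06, 0, 0, 0, 1], [0, 0, 0.1, 0, 0, 0, 1], [0, 0, 0.13, 0, 0, 0, 1], [-0.015, 0.04, 0.13, 0, 0, -2, 1], [-0.03, 0.08, 0.13, 0, 0, -4, 1], [-0.045, 0.12, 0.13, 0, 0, -5, 1], [-0.06, 0.16, 0.13, 0, 0, -5, 1], [-0.075, 0.195, 0.13, 0, 0, -5, 1], [-0.085, 0.215, 0.13, 0, 0, -5, 1]]}}

```text
t: 21.35
eef_pos: [0.5623, 0.065, 0.2035]
tool_rot: [-0.002, 0.753, 0.658, 0.0]
contact_force: [-0.4, 1.3, -3.4]
gripper_width: 0.154
```

>>> {"fn": "step_arm", "kwargs": {"increments": [[0, 0.002, 0, 0, 0, 0, 1], [0, 0.002, 0, 0, 0, 0, 1], [0, 0.002, 0, 0, 0, 0, 1]]}}

```text
t: 21.6
eef_pos: [0.5653, 0.0603, 0.2034]
tool_rot: [0.0, 0.755, 0.656, -0.001]
contact_force: [0.5, -0.6, -3.5]
gripper_width: 0.15
```

```bash
python3 - <<'E'
from h import *
import pickle
s=bot.get_obs(); q=s["tool_rot"]; print(s["t"],s["eef_pos"],np.degrees(2*np.arctan2(q[2],q[1])),s["gripper_width"])
for c in ["wrist","scene"]:
    r=bot.read_camera(c); cv2.imwrite(f"pics/p_{c}.png",r["color"][:,:,::-1]); pickle.dump(r,open(f"p_{c}.pkl","wb"))
cv2.imwrite("pics/p2.png",cv2.resize(r["color"][150:330,250:410,::-1],None,fx=3.3,fy=3.3,interpolation=cv2.INTER_CUBIC))
E
```

```text
21.6 [0.56527379 0.06026443 0.2033726 ] 81.92576054280545 0.14992770098890063
```

View pics/p_wrist.png

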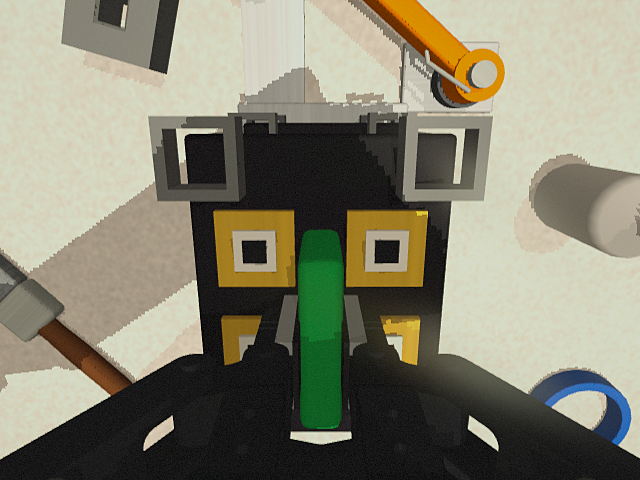

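View pics/p2.png

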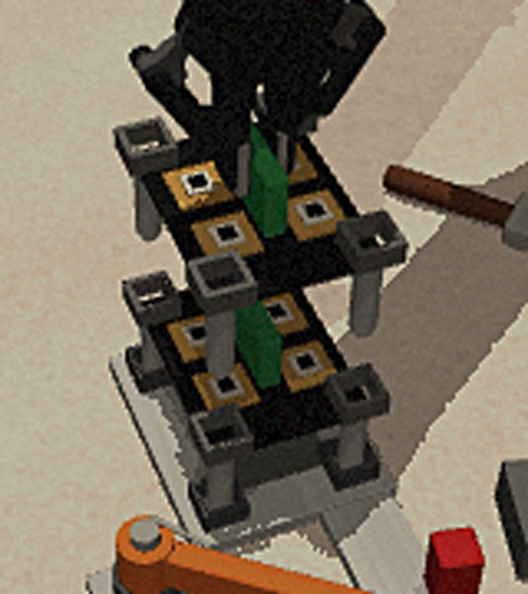

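>>> {"fn": "step_arm", "kwargs": {"increments": [[0.001, 0.002, -0.015, 0, 0, 0, 1], [0.001, 0.002, -0.03, 0, 0, 0, 1], [0.001, 0.002, -0.034, 0, 0, 0, 1], [0.001, 0.002, -0.034, 0, 0, 0, 1], [0.001, 0.002, -0.034, 0, 0, 0, 1]]}}

```text
t: 22.12
eef_pos: [0.5667, 0.0625, 0.1701]
tool_rot: [-0.0, 0.755, 0.655, -0.0]
contact_force: [-0.4, -0.3, -4.0]
gripper_width: 0.151
```

```bash
python3 - <<'E'
from h import *
import pickle
s=bot.get_obs(); q=s["tool_rot"]; print(s["t"],s["eef_pos"],np.degrees(2*np.arctan2(q[2],q[1])),s["gripper_width"])
r=bot.read_camera("scene")
cv2.imwrite("pics/q2.png",cv2.resize(r["color"][190:310,270:390,::-1],None,fx=5,fy=5,interpolation=cv2.INTER_CUBIC))
E
```

```text
22.1167 [0.56670836 0.06245232 0.1701266 ] 81.86676109862019 0.15053733775357356
```

View pics/q2.png

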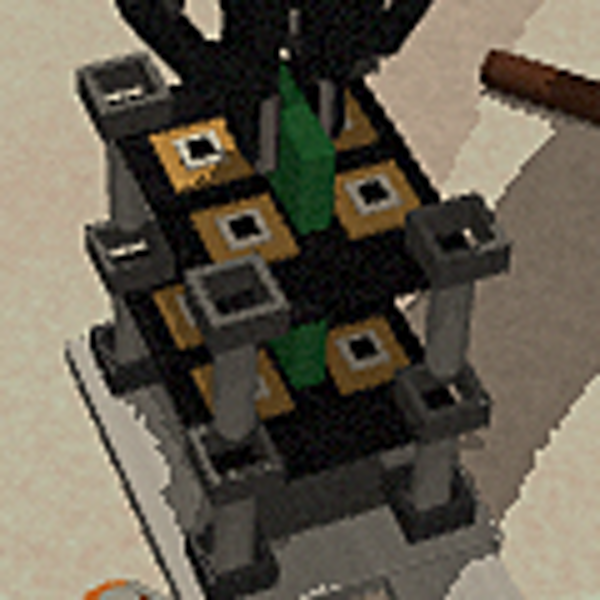

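>>> {"fn": "step_arm", "kwargs": {"increments": [[0, 0, -0.005, 0, 0, 0, 1], [0, 0, -0.01, 0, 0, 0, 1], [0, 0, -0.015, 0, 0, 0, 1], [0, 0, -0.015, 0, 0, 0, 1]]}}

```text
t: 22.5
eef_pos: [0.5657, 0.063, 0.154]
tool_rot: [-0.0, 0.755, 0.656, -0.001]
contact_force: [0.1, -0.2, -4.6]
gripper_width: 0.153
```

>>> {"fn": "step_arm", "kwargs": {"increments": [[0, 0, -0.003, 0, 0, 0, 1], [0, 0, -0.006, 0, 0, 0, 1], [0, 0, -0.007, 0, 0, 0, 1], [0, 0, -0.008, 0, 0, 0, 1], [0, 0, -0.0085, 0, 0, 0, 1], [0, 0, -0.0085, 0, 0, 0, 1]]}}

```text
t: 23.0
eef_pos: [0.5664, 0.0632, 0.1476]
tool_rot: [0.0, 0.755, 0.656, -0.0]
contact_force: [-4.4, -0.9, 4.8]
gripper_width: 0.153
```

Contact came at the expected height, so I'll release.

>>> {"fn": "step_arm", "kwargs": {"increments": [[0, 0, 0, 0, 0, 0, 0], [0, 0, 0, 0, 0, 0, -1], [0, 0, 0, 0, 0, 0, -1], [0, 0, 0, 0, 0, 0, -1], [0, 0, 0.03, 0, 0, 0, -1], [0, 0, 0.07, 0, 0, 0, -1], [0, 0, 0.1, 0, 0, 0, -1], [0, 0, 0.13, 0, 0, 0, -1], [0, 0, 0.15, 0, 0, 0, -1], [0, 0, 0.15, 0, 0, 0, -1]]}}

```text
t: 23.83
eef_pos: [0.5688, 0.0644, 0.3017]
tool_rot: [0.002, 0.755, 0.656, 0.003]
contact_force: [0.4, -0.2, -0.0]
gripper_width: 0.996
```

```bash
python3 - <<'E'
from h import *
import pickle
s=bot.get_obs(); q=s["tool_rot"]; print(s["t"],s["eef_pos"],np.degrees(2*np.arctan2(q[2],q[1])),s["gripper_width"])
for c in ["wrist","scene","top"]:
    r=bot.read_camera(c); cv2.imwrite(f"pics/r_{c}.png",r["color"][:,:,::-1]); pickle.dump(r,open(f"r_{c}.pkl","wb"))
    if c=="scene": cv2.imwrite("pics/r2.png",cv2.resize(r["color"][190:370,270:430,::-1],None,fx=3.3,fy=3.3,interpolation=cv2.INTER_CUBIC))
    for n in ["frame1_handle"]:
      for d in bot.recognise(n,c): print(c,d)
E
```

```text
23.8333 [0.56882192 0.06436534 0.30171083] 81.94627023328 0.9963151384129002
wrist {'location': [0.4406, 0.2556], 'conf': 0.48}
wrist {'location': [0.4761, 0.1577], 'conf': 0.42}
scene {'location': [0.5142, 0.5719], 'conf': 0.88}
```

View pics/r_wrist.png

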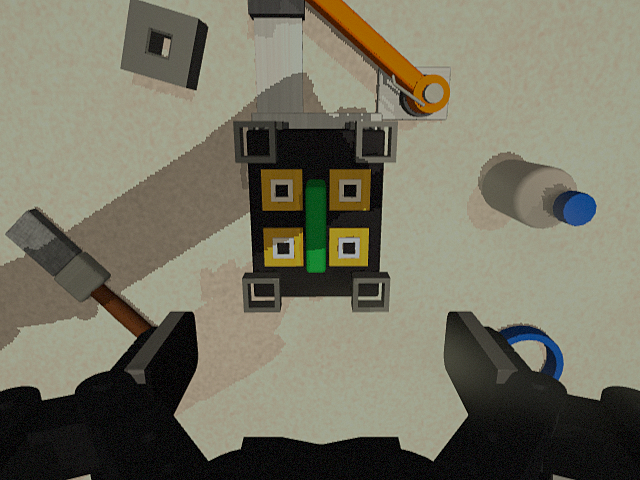

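View pics/r2.png

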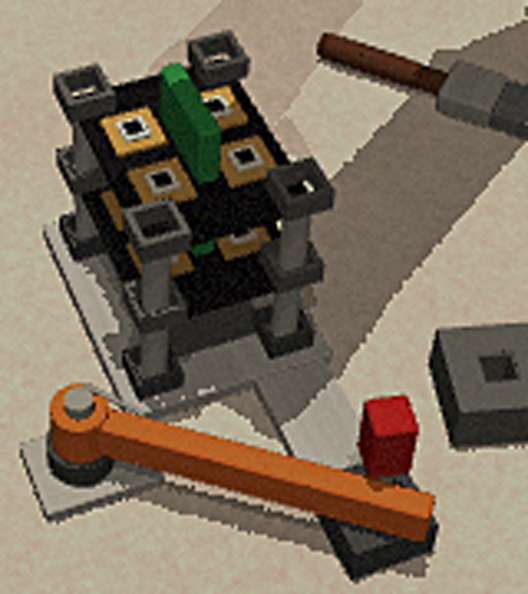

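View pics/r_top.png

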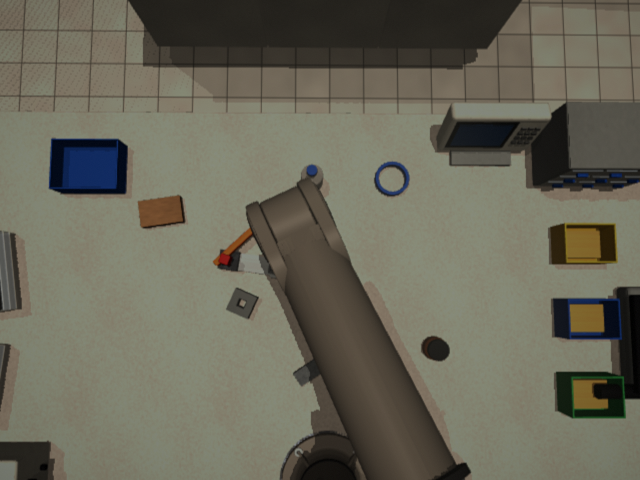

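Both frames are home and level, and the pin still holds the arm back. Now to fetch the pin.

>>> {"fn": "step_arm", "kwargs": {"increments": [[-0.004, 0.07, 0, 0, 0, -5, -1], [-0.008, 0.14, 0, 0, 0, -10, -1], [-0.011, 0.191, -0.03, 0, 0, -13, -1], [-0.011, 0.191, -0.1, 0, 0, -13, -1], [-0.011, 0.191, -0.13, 0, 0, -13, -1], [-0.011, 0.191, -0.13, 0, 0, -13, -1], [-0.011, 0.191, -0.13, 0, 0, -13, -1], [-0.011, 0.191, -0.13, 0, 0, -13, -1], [-0.011, 0.191, -0.13, 0, 0, -13, -1], [-0.011, 0.191, -0.13, 0, 0, -13, -1]]}}

```text
t: 24.97
eef_pos: [0.557, 0.2535, 0.1685]
tool_rot: [0.001, 0.825, 0.565, 0.001]
contact_force: [0.4, 0.7, 0.7]
gripper_width: 1.001
```

```bash
python3 - <<'E'
from h import *
import pickle
s=bot.get_obs(); q=s["tool_rot"]; print(s["t"],s["eef_pos"],np.degrees(2*np.arctan2(q[2],q[1])),s["q"].round(2))
for c in ["wrist","scene"]:
    r=bot.read_camera(c); cv2.imwrite(f"pics/s_{c}.png",r["color"][:,:,::-1]); pickle.dump(r,open(f"s_{c}.pkl","wb"))
    print(proj(r,[.555,.255,.102]))
E
```

```text
24.9667 [0.55701596 0.2534852  0.1684999 ] 68.83930633453626 [-0.01  0.53 -0.71  1.74  0.4   1.02 -1.23]
[318.79503782 259.49786149]
[388.96889516 315.20200596]
```

View pics/s_wrist.png

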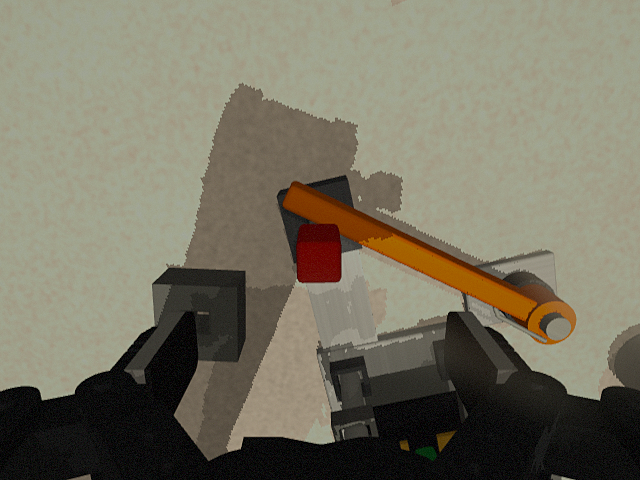

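View pics/s_scene.png

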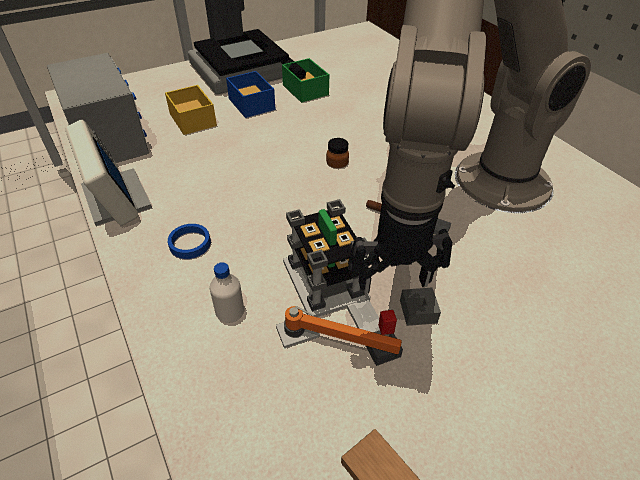

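>>> {"fn": "step_arm", "kwargs": {"increments": [[-0.001, 0.001, -0.04, 0, 0, 0, -1], [-0.001, 0.001, -0.075, 0, 0, 0, -1], [-0.001, 0.001, -0.095, 0, 0, 0, -1], [-0.001, 0.001, -0.095, 0, 0, 0, -1], [-0.001, 0.001, -0.095, 0, 0, 0, -1]]}}

```text
t: 25.48
eef_pos: [0.555, 0.2546, 0.0724]
tool_rot: [0.0, 0.825, 0.566, 0.0]
contact_force: [-0.2, 0.3, 0.6]
gripper_width: 1.001
```

```bash
python3 - <<'E'
from h import *
s=bot.get_obs(); print(s["t"],s["eef_pos"],s["contact_force"])
r=bot.read_camera("wrist"); cv2.imwrite("pics/t_w.png",r["color"][:,:,::-1])
E
```

```text
25.4833 [0.55503017 0.25460027 0.07239804] [-0.17789345  0.32386567  0.56169736]
```

View pics/t_w.png

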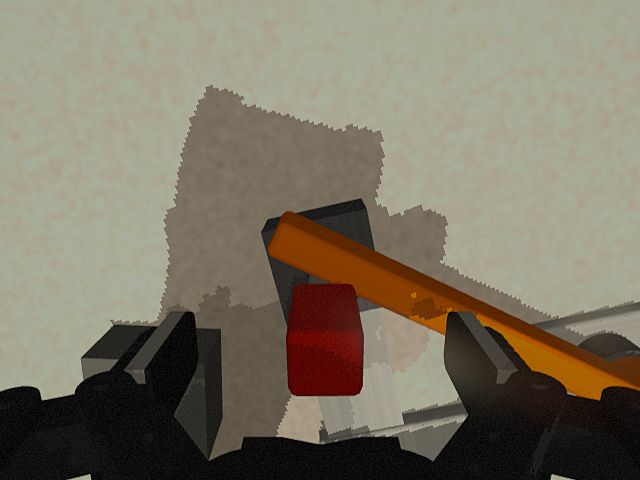

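>>> {"fn": "step_arm", "kwargs": {"increments": [[0, 0, 0, 0, 0, 0, 1], [0, 0, 0, 0, 0, 0, 1], [0, 0, 0, 0, 0, 0, 1], [0, 0, 0, 0, 0, 0, 1], [0, 0, 0, 0, 0, 0, 1], [0, 0, 0, 0, 0, 0, 1], [0, 0, 0, 0, 0, 0, 1], [0, 0, 0, 0, 0, 0, 1]], "force": 70}}

```text
t: 26.2
eef_pos: [0.5549, 0.2553, 0.0723]
tool_rot: [0.0, 0.824, 0.566, 0.0]
contact_force: [-0.1, -0.8, 5.8]
gripper_width: 0.27
```

>>> {"fn": "step_arm", "kwargs": {"increments": [[0, 0, 0.015, 0, 0, 0, 1], [0, 0, 0.03, 0, 0, 0, 1], [0, 0, 0.05, 0, 0, 0, 1], [0, 0, 0.08, 0, 0, 0, 1], [0, 0, 0.1, 0, 0, 0, 1], [0, 0, 0.1, 0, 0, 0, 1], [0, 0, 0.1, 0, 0, 0, 1], [0, 0, 0.1, 0, 0, 0, 1]]}}

```text
t: 26.87
eef_pos: [0.5538, 0.2548, 0.1713]
tool_rot: [0.0, 0.824, 0.566, -0.001]
contact_force: [0.7, 0.3, -0.7]
gripper_width: 0.267
```

```bash
python3 - <<'E'
from h import *
import pickle
s=bot.get_obs(); q=s["tool_rot"]; print(s["t"],s["eef_pos"],np.degrees(2*np.arctan2(q[2],q[1])),s["gripper_width"],s["contact_force"])
for c in ["wrist","scene"]:
    r=bot.read_camera(c); cv2.imwrite(f"pics/u_{c}.png",r["color"][:,:,::-1]); pickle.dump(r,open(f"u_{c}.pkl","wb"))
E
```

```text
26.8667 [0.55381508 0.25479829 0.17126348] 68.94747671219861 0.2674789052018072 [ 0.74373767  0.3041034  -0.71888281]
```

View pics/u_wrist.png

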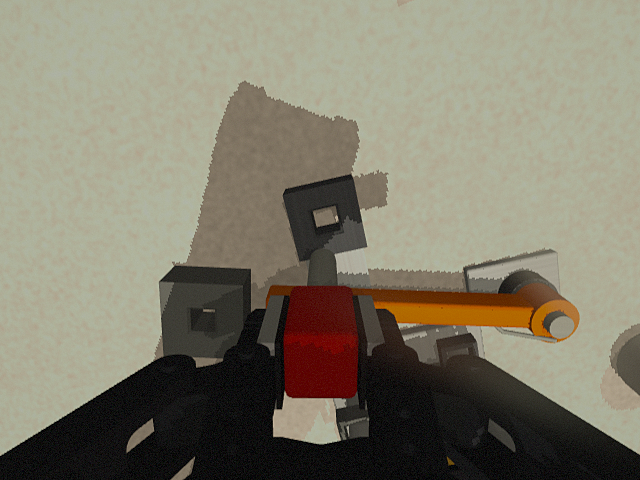

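View pics/u_scene.png

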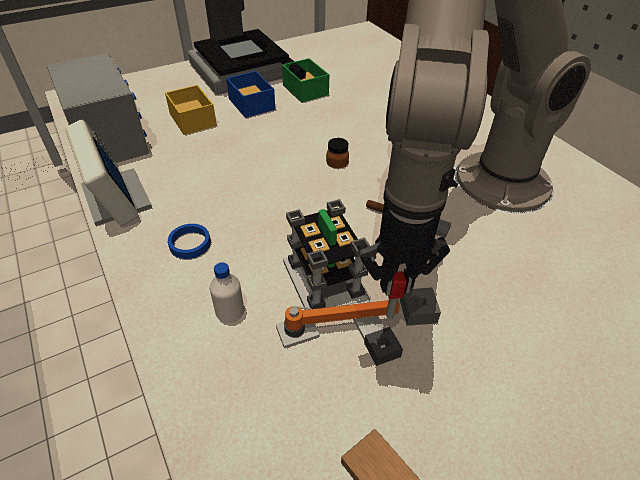

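The arm is springing back under its damping. The pin goes to the stand next.

>>> {"fn": "step_arm", "kwargs": {"increments": [[-0.108, -0.036, -0.02, 0, 0, 0, 1], [-0.108, -0.036, -0.02, 0, 0, 0, 1], [-0.108, -0.036, -0.02, 0, 0, 0, 1], [-0.108, -0.036, -0.04, 0, 0, 0, 1], [-0.108, -0.036, -0.04, 0, 0, 0, 1], [-0.108, -0.036, -0.04, 0, 0, 0, 1], [-0.108, -0.036, -0.04, 0, 0, 0, 1]]}}

```text
t: 27.55
eef_pos: [0.4474, 0.2198, 0.1319]
tool_rot: [-0.0, 0.825, 0.566, 0.0]
contact_force: [-0.7, 0.3, -0.8]
gripper_width: 0.269
```

```bash
python3 - <<'E'
from fit import *
s=bot.get_obs(); q=s["tool_rot"]; print(s["t"],s["eef_pos"],np.degrees(2*np.arctan2(q[2],q[1])))
for c in ["wrist","scene"]:
    r=bot.read_camera(c); cv2.imwrite(f"pics/v_{c}.png",r["color"][:,:,::-1]); pickle.dump(r,open(f"v_{c}.pkl","wb"))
    print(proj(r,[*s["eef_pos"][:2],.060]),proj(r,[.445,.219,.035]))
cv2.imwrite("pics/v2.png",cv2.resize(r["color"][250:350,270:460,::-1],None,fx=4.2,fy=4.2,interpolation=cv2.INTER_CUBIC))
E
```

```text
27.55 [0.4474114  0.21982417 0.13194628] 68.9205707979181
[323.65513744 257.47442445] [320.12870704 246.87831866]
[422.29471358 291.62320321] [420.82108627 298.99280377]
```

View pics/v_wrist.png

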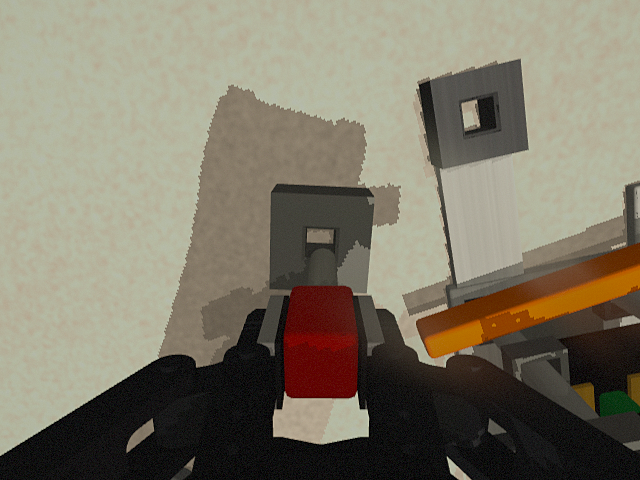

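View pics/v2.png

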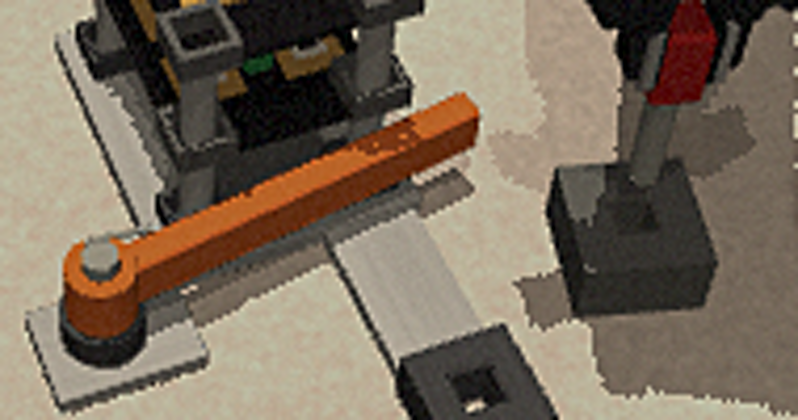

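```bash
python3 - <<'E'
import cv2
a=cv2.imread("pics/v_wrist.png")
cv2.imwrite("pics/v3.png",cv2.resize(a[175:305,260:385],None,fx=5,fy=4.5,interpolation=cv2.INTER_CUBIC))
E
```

```text
(no output)
```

View pics/v3.png

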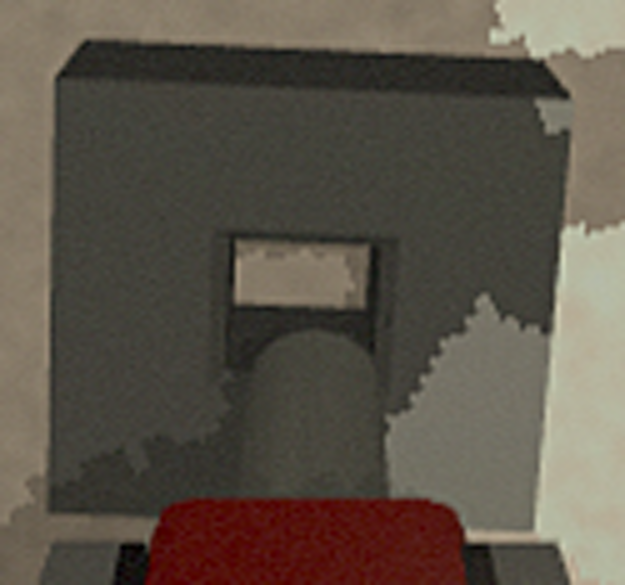

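```bash
python3 - <<'E'
from fit import *
cam=pickle.load(open("v_wrist.pkl","rb"))
o=np.array([260,175]);k=[5,4.5]
px=o+np.array([(57,75),(570,97),(535,530),(50,515)])/k
# up=tool x(dir ~69), right = dir -21 -> stand yaw -23: y up, x right
r=fit(cam,[(-.03,.03),(.03,.03),(.03,-.03),(-.03,-.03)],px,.035,[.445,.219,-.4]);print(r[0],np.degrees(r[0][2]),r[1].round(1).tolist())
px=o+np.array([(213,235),(397,238)])/k
r=fit(cam,[(-.009,.009),(.009,.009)],px,.035,[.445,.219,-.4]);print(r[0],r[1].round(1).tolist())
E
```

```text
[ 0.44584548  0.22042695 -0.41031366] -23.50924100744143 [[-0.8, 0.4], [0.9, -0.1], [0.2, 0.1], [-0.3, -0.4]]
[ 0.44637134  0.22157375 -0.38627994] [[3.1, 0.0], [-3.1, -0.1]]
```

>>> {"fn": "step_arm", "kwargs": {"increments": [[-0.001, 0.0, -0.015, 0, 0, 0, 1], [-0.001, 0.0, -0.02, 0, 0, 0, 1], [-0.001, 0.0, -0.02, 0, 0, 0, 1], [-0.001, 0.0, -0.02, 0, 0, 0, 1]]}}

```text
t: 27.98
eef_pos: [0.4456, 0.2195, 0.1117]
tool_rot: [-0.0, 0.824, 0.566, -0.0]
contact_force: [-0.2, -0.1, -0.8]
gripper_width: 0.268
```

Aligned, with the tip at about 39 mm. Inserting.

>>> {"fn": "step_arm", "kwargs": {"increments": [[0, 0, -0.005, 0, 0, 0, 1], [0, 0, -0.009, 0, 0, 0, 1], [0, 0, -0.013, 0, 0, 0, 1], [0, 0, -0.016, 0, 0, 0, 1], [0, 0, -0.016, 0, 0, 0, 1]]}}

```text
t: 28.4
eef_pos: [0.4451, 0.219, 0.0949]
tool_rot: [-0.0, 0.824, 0.566, -0.0]
contact_force: [0.3, 0.5, -1.5]
gripper_width: 0.265
```

Tip is about 12 mm inside with no resistance. Continuing down.

>>> {"fn": "step_arm", "kwargs": {"increments": [[0, 0, -0.006, 0, 0, 0, 1], [0, 0, -0.012, 0, 0, 0, 1], [0, 0, -0.018, 0, 0, 0, 1], [0, 0, -0.022, 0, 0, 0, 1], [0, 0, -0.022, 0, 0, 0, 1], [0, 0, -0.022, 0, 0, 0, 1]]}}

```text
t: 28.9
eef_pos: [0.4453, 0.2194, 0.0733]
tool_rot: [-0.0, 0.824, 0.566, -0.0]
contact_force: [0.4, 1.3, -0.6]
gripper_width: 0.265
```

>>> {"fn": "step_arm", "kwargs": {"increments": [[0, 0, -0.001, 0, 0, 0, 1], [0, 0, -0.001, 0, 0, 0, 1], [0, 0, -0.001, 0, 0, 0, 0], [0, 0, -0.001, 0, 0, 0, -1], [0, 0, -0.001, 0, 0, 0, -1], [0, 0, -0.001, 0, 0, 0, -1], [0, 0, 0.03, 0, 0, 0, -1], [0, 0, 0.07, 0, 0, 0, -1], [0, 0, 0.11, 0, 0, 0, -1], [0, 0, 0.15, 0, 0, 0, -1]]}}

```text
t: 29.73
eef_pos: [0.4447, 0.2192, 0.2251]
tool_rot: [-0.0, 0.824, 0.566, -0.0]
contact_force: [0.5, -0.4, 0.7]
gripper_width: 1.001
```

>>> {"fn": "step_arm", "kwargs": {"increments": [[0, 0, 0.15, 0, 0, 0, -1], [0, 0, 0.15, 0, 0, 0, -1], [0, 0, 0.15, 0, 0, 0, -1], [0, 0, 0.15, 0, 0, 0, -1], [0, 0, 0.15, 0, 0, 0, -1], [0, 0, 0.15, 0, 0, 0, -1]]}}

```text
t: 30.23
eef_pos: [0.4459, 0.2196, 0.375]
tool_rot: [0.001, 0.824, 0.566, 0.002]
contact_force: [0.4, 0.6, -0.9]
gripper_width: 0.998
```

```bash
python3 - <<'E'
from fit import *
s=bot.get_obs(); q=s["tool_rot"]; print(s["t"],s["eef_pos"],s["gripper_width"])
for c in ["wrist","scene","top"]:
    r=bot.read_camera(c); cv2.imwrite(f"pics/w_{c}.png",r["color"][:,:,::-1]); pickle.dump(r,open(f"w_{c}.pkl","wb"))
    if c=="scene":
        cv2.imwrite("pics/w2.png",cv2.resize(r["color"][190:350,260:460,::-1],None,fx=4,fy=3.75,interpolation=cv2.INTER_CUBIC))
        for z in (.062,.102): print(z,proj(r,[.4452,.2194,z]))
    for n in ["tape_mid","cleaner_mid","jar_mid","swab_box_mid","pin_grip"]:
      for d in bot.place_of(n,c)[:1]:
        u,v=d["location"][0]*640,d["location"][1]*480; print(c,n,round(d["conf"],2),atz(r,u,v,Z[n]).round(3))
E
```

```text
30.2333 [0.44587948 0.21960831 0.37501461] 0.9980208744848094
wrist pin_grip 0.78 [0.445 0.219 0.082]
0.062 [423.26925024 290.34349009]
0.102 [427.02154395 276.52593223]
scene tape_mid 0.76 [ 0.776 -0.173  0.011]
scene cleaner_mid 0.57 [0.768 0.038 0.065]
scene jar_mid 0.61 [ 0.322 -0.278  0.03 ]
scene swab_box_mid 0.55 [0.682 0.435 0.012]
scene pin_grip 0.77 [0.445 0.225 0.082]
top tape_mid 0.73 [ 0.777 -0.178  0.011]
top cleaner_mid 0.71 [0.771 0.04  0.065]
top jar_mid 0.7 [ 0.331 -0.278  0.03 ]
top swab_box_mid 0.87 [0.684 0.44  0.012]
top pin_grip 0.47 [0.443 0.219 0.082]
```

View pics/w_wrist.png

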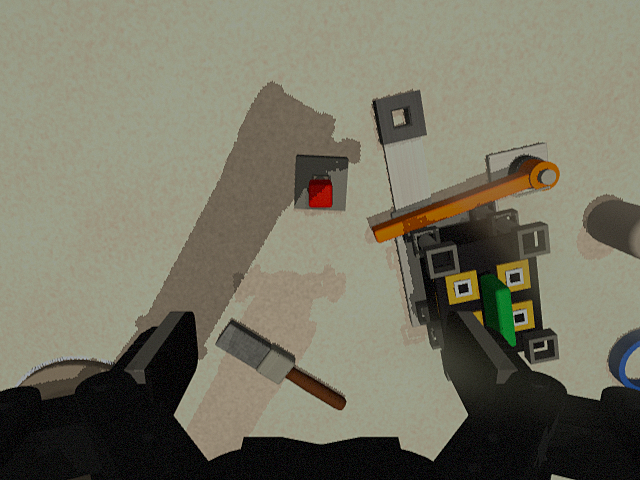

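View pics/w2.png

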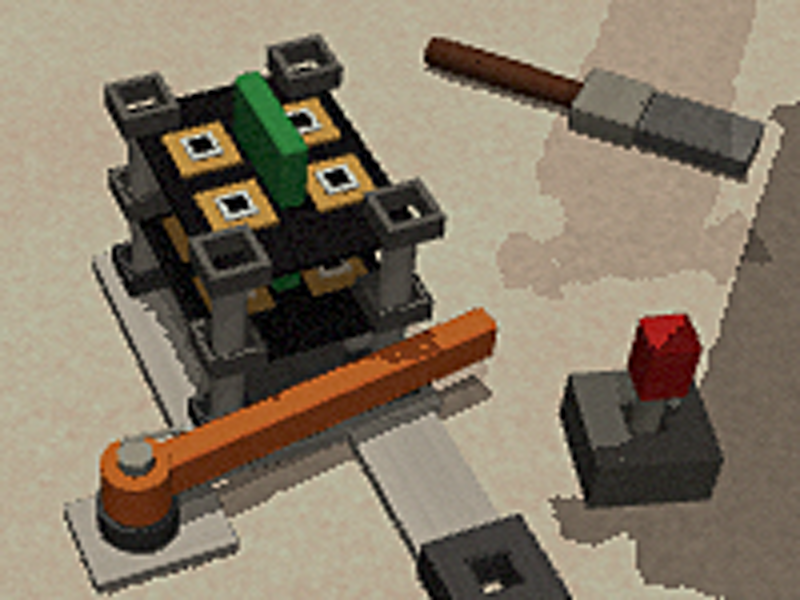

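View pics/w_scene.png

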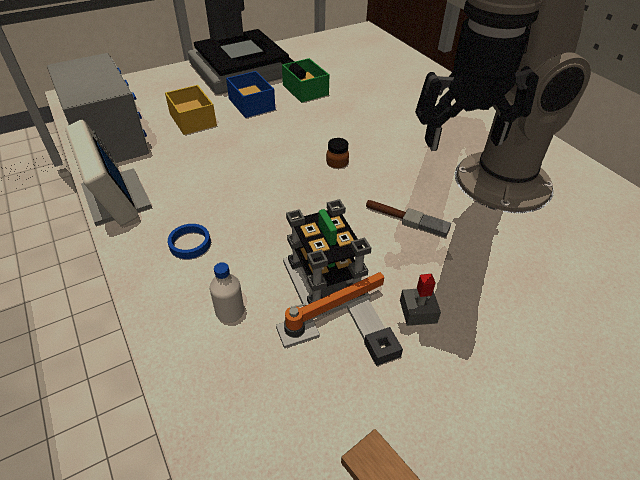

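```bash
python3 - <<'E'
from fit import *
r=pickle.load(open("w_wrist.pkl","rb"))
a=atz(r,545,176,.06);b=atz(r,377,232,.056);print(a,b,np.degrees(np.arctan2(*(b-a)[[1,0]]))%360)
r=pickle.load(open("w_scene.pkl","rb"))
o=np.array([260,190]);k=[4,3.75]
b=atz(r,*(o+np.array([483,318])/k),.056);a=atz(r,*(o+np.array([135,455])/k),.06)
print(a,b,np.degrees(np.arctan2(*(b-a)[[1,0]]))%360)
# stack top ring centres: ring tops at z=.148
px=o+np.array([(142,93),(305,63),(232,253),(407,207)])/k
f=fit(r,[(.042,-.057),(-.042,-.057),(.042,.057),(-.042,.057)],px,.148,[.565,.063,-.14]);print(f[0],np.degrees(f[0][2]),f[1].round(1).tolist())
f=fit(r,[(.042,-.057),(-.042,-.057),(.042,.057),(-.042,.057)],px,.155,[.565,.063,-.14]);print(f[0],np.degrees(f[0][2]),f[1].round(1).tolist())
E
```

```text
[0.67700987 0.14409387 0.06      ] [0.48642088 0.14911382 0.056     ] 178.49122598340563
[0.67773113 0.14282756 0.06      ] [0.48943976 0.14574027 0.056     ] 179.11375402035125
[ 0.56652335  0.06911081 -0.14351933] -8.22305173532128 [[0.3, 1.1], [0.3, -1.3], [-0.3, 0.1], [-0.2, 0.0]]
[ 0.57024054  0.07504061 -0.14429083] -8.267255501937386 [[-0.1, 0.9], [0.4, -1.6], [-0.5, 0.4], [0.2, 0.1]]
```

```bash
python3 - <<'E'
from fit import *
r=pickle.load(open("w_scene.pkl","rb"))
b=[.5650,.0635,np.radians(-8.2)]
def at(x,y,z): c,q=np.cos(b[2]),np.sin(b[2]); return [b[0]+c*x-q*y,b[1]+q*x+c*y,z]
im=cv2.imread("pics/w_scene.png"); K=4
im=cv2.resize(im[190:340,260:420],None,fx=K,fy=K,interpolation=cv2.INTER_CUBIC)
for z,col in ((.026,(255,255,0)),(.087,(0,255,255)),(.148,(255,0,255))):
  for sx in(1,-1):
    for sy in (1,-1):
      pts=np.array([(proj(r,at(sx*.042+dx,sy*.057+dy,z))-[260,190]+.5)*K for dx,dy in((.014,.014),(.014,-.014),(-.014,-.014),(-.014,.014))])
      cv2.polylines(im,[pts.astype(int).reshape(-1,1,2)],True,col,1)
cv2.imwrite("pics/x.png",im)
E
```

```text
(no output)
```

View pics/x.png

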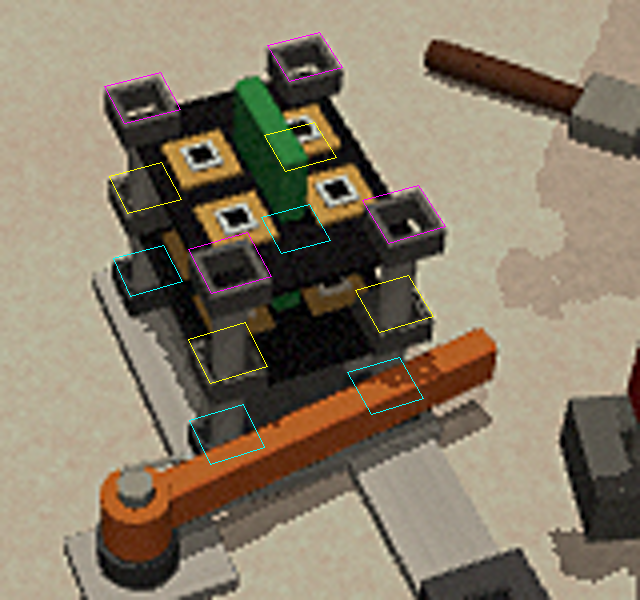

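All three levels match the predicted outlines with the same small camera bias, so the posts are home and square. Handing in.

```bash
python3 -c "
from station import bot
print(bot.hand_in())"
```

```text
the job is handed in; nothing more can be done
None
```

The job is done and handed in. I swung the arm out with the pin's shank and stood the pin in the block. Then I stacked both frames (there was no third in the scene) and pulled the pin so the arm sprang back. The pin is upright in its stand again.

**Last checks before hand-in, at about 30 s:**
- **Stack:** the socket outlines at all three levels lie on the predicted positions, with yaw −8.2° as for the base. Contact came at the expected height when frame 2 was set down. Frame 1 came to rest within about 0.5 mm of its expected height.
- **Arm:** it rests against the stack's posts at a measured 0.40 rad, against about 0.37 expected, which I put down to measuring error and play in the sockets.
- **Pin:** it stands in its stand near (0.445, 0.219), lowered to within about 1 mm of the height at which it was gripped in the block.
- **Bystanders:** tape, bottle, jar and box read within about 1 cm of their first positions. That matches the scatter of the readings, and the robot touched none of them.
- **Disagreement:** a fit of the stack's top sockets from hand-picked pixels in the scene camera put it about 6 mm off in y. The outline overlay shows only a small bias of about 2 pixels, the same at all three levels, so I took the 6 mm as camera and picking error.

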